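# Push out the mitred trim tiles and sort them left and right

### The arm

A 7-joint arm with a two-finger parallel gripper is mounted at the origin on the work surface; the furniture and walls round the work are solid. World frame = base frame: x ahead of the robot, y to its left, z up, the work surface at z = 0. Lengths are in mm, angles in rad, forces in N, time in s.
With the tool pointing down it reaches from about 400 to 850 mm from the base axis. Payload 6.9 kg.
Tool frame: the origin (TCP) lies at the very end of the fingers, on their centre line; the grasp point (between the pads) lies 19 mm behind it (r.tcp_to_grasp is the distance from the TCP to the grasp point, in mm); z points along the fingers, y is the direction in which the jaws open and shut (so a half turn about z gives the same grasp; the last joint's range is limited). The gripper opens to 85 mm and grips with 20 to 120 N. Pads are 22 mm wide; open, the fingers measure 114 mm over their backs; the gripper's body (76 mm by 85 mm) begins 54 mm behind the grasp point. The pads swing forward as they close: fully open they stand 13 mm farther back than shut.
Start: joints at [1.454, 0.507, -0.238, 1.5, 0.126, 1.149, -0.155], TCP at [137.462, -609.684, 203.875] pointing down, gripper open.
Joint ranges: [-3.08, 3.08], [-0.24, 2.05], [-1.43, 1.35], [0, 2.5], [-1.52, 4.66], [0.17, 1.96], [-2.89, 2.89]. Speed limits (rad/s): [2.39, 2.39, 3.14, 3.14, 3.14, 3.14, 3.14].

### API

Orientations are given as a 3x3 rotation matrix whose columns are the frame's x, y, z axes.
In Python, from workcell import r gives the robot as it stands.
- The arm moves only by the shell command python3 -m handwheel 'ROWS' [OPENING] [FORCE]. ROWS is JSON, a list of rows, each an object with "slide": the shift along the tool's x, y, z in cm, a list of three; "dr": the turn, a rotation vector about the tool's x, y, z in rad, a list of three. In form: [{"slide": [tx, ty, tz], "dr": [ax, ay, az]}, ...]. A call has 1 to 10 rows; each row shifts and turns the commanded pose from where the row before left it, along the tool's axes as they then stand; what a row does not reach is not made up. A row lasts 1/10 s, in which the tool goes at most 50 mm and 8.59 degrees, less where a joint would pass 70% of its speed; a pose out of reach is approached as far as the arm can. A call is refused whole if a number of a shift passes 5 or a number of a turn 0.15, either way. A call with a gripper value outside its range is refused whole. OPENING is the opening, from -1 (shut) to 1 (fully open), set as the call begins (- or left out, the last holds). The fingers move at their own pace and stop on an object; FORCE is the grip in N (left out, the last holds). Time passes only in rows, so rows that do not move let the fingers close. It gives the time, the measured TCP pose, the force and the opening at its end, in the units of the state.
- r.sense(): the state, without advancing time (a new reading comes with each control period).
- r.read_camera(name): name is "scene" or "side" or "wrist"; returns a dict with "frame" (420x560x3 uint8, blue, green, red), "range_z" (420x560 float32, mm along the optical axis (not along the pixel's ray), 0 where there is no reading), "fx", "fy", "cx", "cy" (pixels), "origin" and "attitude" of the camera in the world; the wrist camera has in their place "T_tool_cam" (4x4, takes a point from camera to tool coordinates, whose origin is the TCP and whose axes are the flange's). Camera axes: x right, y down, z forward; pixel columns grow to the right and rows downward; lengths in mm; the calibration is good to about 2 mm. A picture is of the moment at which its call begins: read the wrist's pose just before it.
- r.close_job(): hands the job in, once; it reports no verdict.
The state is a dict: "time": time; "q": joint angles; "qd": joint speeds; "tau": joint torques, N m; "position": TCP position; "tcp_rot": TCP orientation; "contact_force": force on the tool from outside, world axes, zero at the start; "moment": the same for the moment, N m; "opening": finger opening in mm.
Only numpy, scipy, OpenCV 4.12 (cv2) and the standard library are available. Lean on these libraries where they do the work, as an engineer would, in place of code of your own. Each camera call takes 0.05 s, during which the arm holds its last target.

### The job

Some of the wooden moulds on the board hold a dry trim tile, sunk too deep to grip: set each full mould down over the post of the push-out stand so that the tile is pushed up out of it, and lay the tile flat, face up, on the floor of the drying tray of its own hand, not on top of another tile. A tile is left-hand if its mitred end is at your left when its rounded long edge is towards you: left-hand tiles go in the tray with the blue sample, right-hand tiles in the tray with the yellow sample. Finish with all four moulds standing the right way up, flat on the board and the stand clear.

Things in the scene. Friction and masses are not known exactly. Their poses are not given: they have to be found in the camera images.
- post_top (a point): Push-out stand, fixed: dark wooden plate 124 x 88 x 14 mm, in its middle an upright aluminium post with a black rubber cap, 26 mm (stand's x) by 16 mm (y), its top 36 mm above the plate. A rectangle scribed on the plate shows how a mould sits over the post, long side along x. This point: centre of the post's top, 50 mm above the table; the stand's axes, x along the plate, z up.
- board: Clay-stained plywood board, 380 mm along its own x, 270 mm along its own y, 10 mm thick, fixed on the table at the robot's left; the moulds stand on it. Origin at the centre of its underside.
- tray_left_floor (a point): Tray for left-hand tiles: loose low wooden tray, 0.6 kg; a shelf at its -x end (nearest the robot) carries a fixed blue-glazed sample of a left-hand tile. Inside 140 mm (x) by 108 mm (y); floor 5 mm, rim 14 mm above the table, rim 6 mm thick. This point: middle of the floor; the tray's axes, x away from the shelf, z up.
- tile_left_1_c (a point): Left-hand tile, pale terracotta, 50 g, absent in some starts: strip 32 mm wide, 12 thick; rounded long edge (76) at y=-16, short edge (44) at y=+16, one end square, the -x end cut at 45 degrees. This point: half-way up, 32 from the square end, 16 from both long edges (centre of mass within 3 mm). x along it, z out of the beaded face. Starts in the mould of its name, same axes.
- mould_left_1_c (a point): Wooden mould of tile_left_1, always there, loose, 160 g: block 104 (x) by 54 (y) by 26 mm tall, pocket open above. The tile lies in it with 1.5 mm play on a 6 mm floor, its face 8 mm below the rim. In the floor's middle a hole 36 (x) by 24 (y). Flat on the stand, hole over the post, the mould rests on the plate, the tile on the post, 10 mm above the rim. This point: block's centre; z up.
- tile_left_2_c (a point): Left-hand tile, pale terracotta, 50 g, absent in some starts: strip 32 mm wide, 12 thick; rounded long edge (76) at y=-16, short edge (44) at y=+16, one end square, the -x end cut at 45 degrees. This point: half-way up, 32 from the square end, 16 from both long edges (centre of mass within 3 mm). x along it, z out of the beaded face. Starts in the mould of its name, same axes.
- mould_left_2_c (a point): Wooden mould of tile_left_2, always there, loose, 160 g: block 104 (x) by 54 (y) by 26 mm tall, pocket open above. The tile lies in it with 1.5 mm play on a 6 mm floor, its face 8 mm below the rim. In the floor's middle a hole 36 (x) by 24 (y). Flat on the stand, hole over the post, the mould rests on the plate, the tile on the post, 10 mm above the rim. This point: block's centre; z up.
- tray_right_floor (a point): Tray for right-hand tiles: loose low wooden tray, 0.6 kg; a shelf at its -x end (nearest the robot) carries a fixed yellow-glazed sample of a right-hand tile. Inside 140 mm (x) by 108 mm (y); floor 5 mm, rim 14 mm above the table, rim 6 mm thick. This point: middle of the floor; the tray's axes, x away from the shelf, z up.
- tile_right_1_c (a point): Right-hand tile, pale terracotta, 50 g, absent in some starts: strip 32 mm wide, 12 thick; rounded long edge (76) at y=-16, short edge (44) at y=+16, one end square, the +x end cut at 45 degrees. This point: half-way up, 32 from the square end, 16 from both long edges (centre of mass within 3 mm). x along it, z out of the beaded face. Starts in the mould of its name, same axes.
- mould_right_1_c (a point): Wooden mould of tile_right_1, always there, loose, 160 g: block 104 (x) by 54 (y) by 26 mm tall, pocket open above. The tile lies in it with 1.5 mm play on a 6 mm floor, its face 8 mm below the rim. In the floor's middle a hole 36 (x) by 24 (y). Flat on the stand, hole over the post, the mould rests on the plate, the tile on the post, 10 mm above the rim. This point: block's centre; z up.
- tile_right_2_c (a point): Right-hand tile, pale terracotta, 50 g, absent in some starts: strip 32 mm wide, 12 thick; rounded long edge (76) at y=-16, short edge (44) at y=+16, one end square, the +x end cut at 45 degrees. This point: half-way up, 32 from the square end, 16 from both long edges (centre of mass within 3 mm). x along it, z out of the beaded face. Starts in the mould of its name, same axes.
- mould_right_2_c (a point): Wooden mould of tile_right_2, always there, loose, 160 g: block 104 (x) by 54 (y) by 26 mm tall, pocket open above. The tile lies in it with 1.5 mm play on a 6 mm floor, its face 8 mm below the rim. In the floor's middle a hole 36 (x) by 24 (y). Flat on the stand, hole over the post, the mould rests on the plate, the tile on the post, 10 mm above the rim. This point: block's centre; z up.

How it is judged (in metres and radians):
At the end, for the whole second after the job is handed in: Every tile that is present lies at rest flat (within 0.12 rad) and face up on the floor of the tray of its hand (its centre 2 to 9.5 mm above the floor and inside the rim), and all four moulds rest upright (within 0.12 rad) and flat on the board, their centres over it (x of tile_left_1_c in the frame of tray_left_floor between -0.068 and 0.068 m and y of tile_left_1_c in the frame of tray_left_floor between -0.052 and 0.052 m and z of tile_left_1_c in the frame of tray_left_floor between 0.002 and 0.0095 m and angle between each of tile_left_1_c, tile_left_2_c, tile_right_1_c, tile_right_2_c, mould_left_1_c, mould_left_2_c, mould_right_1_c, mould_right_2_c's own z axis and vertical below 0.12 rad and linear speed of each of tile_left_1, tile_left_2, tile_right_1, tile_right_2, mould_left_1, mould_left_2, mould_right_1, mould_right_2 below 0.02 m/s and x of tile_left_2_c in the frame of tray_left_floor between -0.068 and 0.068 m and y of tile_left_2_c in the frame of tray_left_floor between -0.052 and 0.052 m and z of tile_left_2_c in the frame of tray_left_floor between 0.002 and 0.0095 m and x of tile_right_1_c in the frame of tray_right_floor between -0.068 and 0.068 m and y of tile_right_1_c in the frame of tray_right_floor between -0.052 and 0.052 m and z of tile_right_1_c in the frame of tray_right_floor between 0.002 and 0.0095 m and x of tile_right_2_c in the frame of tray_right_floor between -0.068 and 0.068 m and y of tile_right_2_c in the frame of tray_right_floor between -0.052 and 0.052 m and z of tile_right_2_c in the frame of tray_right_floor between 0.002 and 0.0095 m and x of mould_left_1_c in the frame of board between -0.185 and 0.185 m and y of mould_left_1_c in the frame of board between -0.13 and 0.13 m and z of mould_left_1_c in the frame of board between 0.018 and 0.028 m and x of mould_left_2_c in the frame of board between -0.185 and 0.185 m and y of mould_left_2_c in the frame of board between -0.13 and 0.13 m and z of mould_left_2_c in the frame of board between 0.018 and 0.028 m and x of mould_right_1_c in the frame of board between -0.185 and 0.185 m and y of mould_right_1_c in the frame of board between -0.13 and 0.13 m and z of mould_right_1_c in the frame of board between 0.018 and 0.028 m and x of mould_right_2_c in the frame of board between -0.185 and 0.185 m and y of mould_right_2_c in the frame of board between -0.13 and 0.13 m and z of mould_right_2_c in the frame of board between 0.018 and 0.028 m); the robot touches nothing.
Of tile_left_1, tile_left_2, tile_right_1, tile_right_2 only 3 to 4 are there at a start; the rules pass over those that are not, and their reading is None.
At some moment in a run one of mould_left_1, mould_left_2, mould_right_1, mould_right_2, tray_left, tray_right may be knocked a few centimetres aside while the robot is not near it.
It also fails if it takes over 210 s, if anything falls off the work surface, if the arm or the gripper's body presses on something with over 40 N, if the wrist force passes 120 N, or if a joint passes its speed limit or range.

## Working session

There is one attempt and no reset: what is moved stays moved. The work goes in short steps, Python scripts to look and compute and a shell command to move; the robot and the scene stay as the last step left them, time stands still between calls to the robot, and variables do not carry over. Pictures are saved under pics/ and viewed, and the job is handed in when it is done.

```bash
ls; mkdir -p pics; cat > h.py <<'E'
import numpy as np, cv2, json
from workcell import r
def cam(n):
    s=r.sense(); c=r.read_camera(n)
    if n=='wrist':
        T=np.eye(4);T[:3,:3]=np.array(s['tcp_rot']);T[:3,3]=s['position']
        M=T@np.array(c['T_tool_cam']); c['origin']=M[:3,3]; c['attitude']=M[:3,:3]
    c['origin']=np.array(c['origin']);c['attitude']=np.array(c['attitude'])
    return c
def cloud(c):
    z=c['range_z']; v,u=np.indices(z.shape)
    P=np.stack([(u-c['cx'])/c['fx']*z,(v-c['cy'])/c['fy']*z,z],-1)
    W=P@c['attitude'].T+c['origin']; W[z<=0]=np.nan
    return W
def onplane(c,u,v,h):
    d=c['attitude']@np.array([(u-c['cx'])/c['fx'],(v-c['cy'])/c['fy'],1.])
    return c['origin']+d*(h-c['origin'][2])/d[2]
E
python3 - <<'E'
from h import *
s=r.sense(); print({k:np.round(v,3).tolist() for k,v in s.items()})
for n in ['scene','side','wrist']:
    c=cam(n); cv2.imwrite(f'pics/{n}0.png',c['frame']); np.savez(f'{n}0.npz',**c)
    print(n,c['origin'],np.round(c['attitude'],3).tolist(),c['fx'],c['cx'],c['cy'])
E
```

```text
pics
{'time': 0.0, 'q': [1.455, 0.508, -0.238, 1.501, 0.126, 1.149, -0.155], 'qd': [0.0, 0.001, -0.003, 0.0, 0.001, -0.001, 0.001], 'tau': [-0.0, -62.059, -2.186, -24.965, 0.013, 0.012, -0.0], 'position': [137.28, -609.153, 203.03], 'tcp_rot': [[0.976, 0.22, -0.0], [0.22, -0.975, 0.002], [-0.0, -0.002, -1.0]], 'contact_force': [-0.259, 0.056, 0.445], 'moment': [0.001, -0.005, -0.025], 'opening': 85.611}
scene [ -244.54161826 -1124.96180626   610.00529683] [[0.873, -0.18, 0.453], [-0.488, -0.323, 0.811], [0.0, -0.929, -0.37]] 544.4580095090041 269.69033344502924 212.52935001679157
side [337.06031113 951.45487598 801.57708938] [[-0.997, -0.051, 0.052], [-0.072, 0.629, -0.774], [0.007, -0.776, -0.631]] 430.6479401675349 278.3279929592575 212.93097096868874
wrist [ 206.53580406 -593.64989887  372.95511258] [[0.221, -0.936, -0.274], [-0.975, -0.212, -0.061], [-0.001, 0.281, -0.96]] 354.691567233805 274.91267637294345 208.57341852318652
```

View pics/scene0.png

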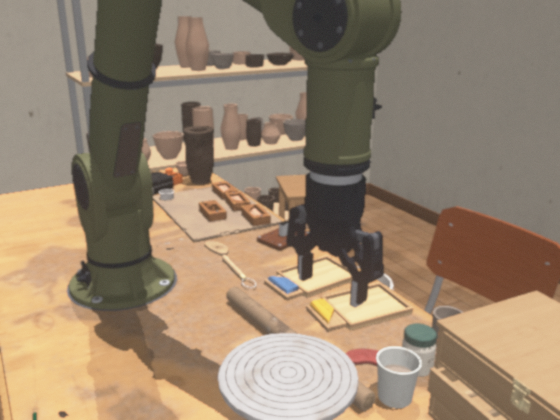

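View pics/side0.png

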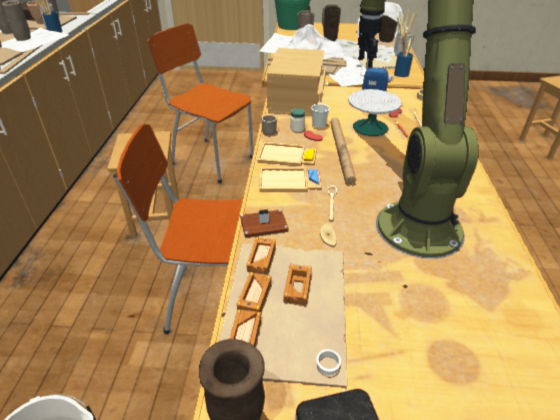

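View pics/wrist0.png

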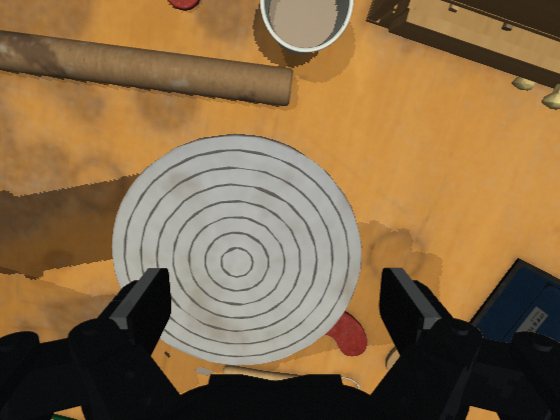

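The scene picture shows the arm over the tile turntable. In the side picture the moulds are near (262,255), (254,292), (246,326) and (298,285), the stand at (265,222), the trays at (285,153) yellow and (290,179) blue. A dark vase stands at (233,375).

```bash
python3 - <<'E'
from h import *
c=dict(np.load('side0.npz')); W=cloud(c)
cv2.imwrite('pics/sideA.png',cv2.resize(c['frame'][130:270,200:360],None,fx=5,fy=4.2,interpolation=cv2.INTER_CUBIC)[:600,:800])
cv2.imwrite('pics/sideB.png',cv2.resize(c['frame'][235:400,200:360],None,fx=3.6,fy=3.6,interpolation=cv2.INTER_CUBIC))
for n,(u,v) in dict(m1=(262,255),m2=(254,292),m3=(246,325),m4=(298,285),post=(264,214),plate=(275,226),ty=(283,153),tb=(285,180),vase=(233,357),board=(305,330),cup=(328,356)).items():
    print(n,np.round(W[v,u]), np.round(onplane(c,u,v,30)))
E
```

```text
m1 [430. 176.  29.] [429. 177.  30.]
m2 [436. 297.  27.] [436. 299.  30.]
m3 [442. 392.  31.] [442. 392.  30.]
m4 [335. 253.  12.] [335. 270.  30.]
post [439.  30.  44.] [440.  13.  30.]
plate [407.  44.  14.] [405.  62.  30.]
ty [ 410. -361.    5.] [ 408. -321.   30.]
tb [ 393. -195.    5.] [ 391. -160.   30.]
vase [436. 558. 171.] [458. 470.  30.]
board [315. 381.  12.] [315. 394.  30.]
cup [266. 441.  12.] [267. 453.  30.]
```

```bash
sleep 0; ls pics
```

```text
scene0.png
side0.png
sideA.png
sideB.png
wrist0.png
```

View pics/sideB.png

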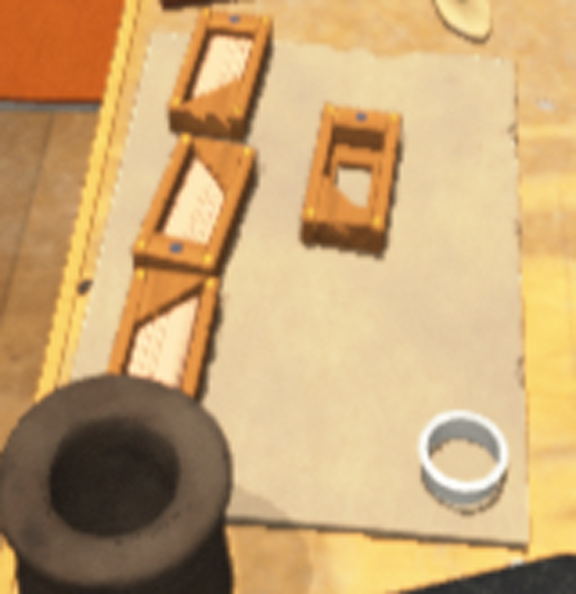

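View pics/sideA.png

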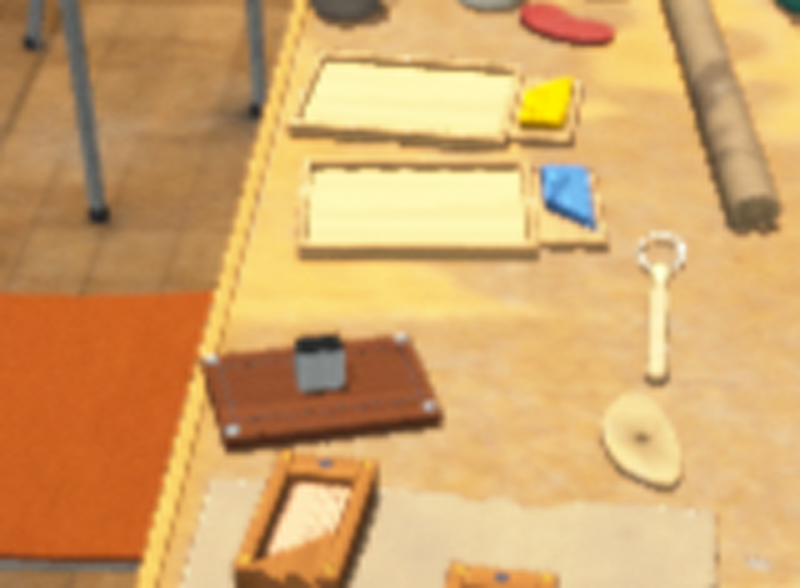

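```bash
python3 -m handwheel '[{"slide":[0,0,-4],"dr":[0,0,0]},{"slide":[3,0,-4],"dr":[0,0,-0.05]},{"slide":[5,0,-4],"dr":[0,0,-0.08]},{"slide":[5,0,-2],"dr":[0,0,-0.08]},{"slide":[5,0,0],"dr":[0,0,-0.08]},{"slide":[5,0,0],"dr":[0,0,-0.08]},{"slide":[5,0,0],"dr":[0,0,-0.08]},{"slide":[5,0,0],"dr":[0,0,-0.08]},{"slide":[5,0,0],"dr":[0,0,-0.08]},{"slide":[5,0,0],"dr":[0,0,-0.08]}]' 1 60
python3 -m handwheel '[{"slide":[5,1,0],"dr":[0,0,-0.08]},{"slide":[5,1,0],"dr":[0,0,-0.08]},{"slide":[5,1,0],"dr":[0,0,-0.08]},{"slide":[5,1,0],"dr":[0,0,-0.08]},{"slide":[0,0,0],"dr":[0,0,0]},{"slide":[0,0,0],"dr":[0,0,0]}]'
cat >> h.py <<'E'
def snap(n,f):
    c=cam(n); np.savez(f+'.npz',**c); cv2.imwrite(f'pics/{f}.png',c['frame']); return c
def load(f): return dict(np.load(f+'.npz'))
E
python3 -c "
from h import *
c=snap('wrist','w1');s=r.sense();print(s['time'],np.round(s['position']),np.round(s['tcp_rot'],3).tolist())"
```

```text
time: 1.15
position: [489.1, -399.7, 333.1]
tcp_rot: [[0.61, 0.792, -0.0], [0.792, -0.61, 0.0], [0.0, -0.001, -1.0]]
contact_force: [1.2, -1.3, -0.7]
opening: 85.5
time: 1.75
position: [622.2, -251.7, 333.0]
tcp_rot: [[0.33, 0.944, -0.001], [0.944, -0.33, 0.001], [0.0, -0.001, -1.0]]
contact_force: [-1.2, -1.2, 0.1]
opening: 85.5
1.8 [ 621. -254.  333.] [[0.333, 0.943, -0.001], [0.943, -0.333, -0.0], [-0.001, -0.001, -1.0]]
```

View pics/w1.png

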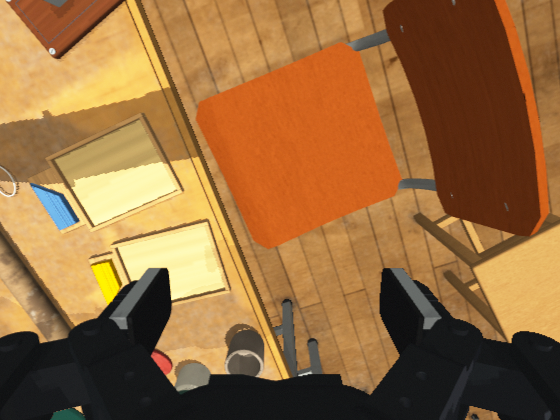

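The wrist view shows the trays: the blue one centred at about (118,175), the yellow one at (172,262). I've drifted outward, so I'll come back in.

```bash
python3 -m handwheel '[{"slide":[2,-4,0],"dr":[0,0,-0.09]},{"slide":[2,-4,0],"dr":[0,0,-0.08]},{"slide":[2,-4,0],"dr":[0,0,-0.08]},{"slide":[2,-4,0],"dr":[0,0,-0.09]},{"slide":[4,-3,0],"dr":[0,0,0]},{"slide":[4,0,0],"dr":[0,0,0]},{"slide":[4,0,0],"dr":[0,0,0]},{"slide":[0,0,0],"dr":[0,0,0]},{"slide":[0,0,0],"dr":[0,0,0]}]'
python3 -c "
from h import *
c=snap('wrist','w2');s=r.sense();print(s['time'],np.round(s['position']),np.round(s['tcp_rot'],3).tolist())"
python3 -m handwheel '[{"slide":[4,0,0],"dr":[0,0,0]},{"slide":[4,0,0],"dr":[0,0,0]},{"slide":[4,0,0],"dr":[0,0,0]},{"slide":[4,0,0],"dr":[0,0,0]},{"slide":[4,0,0],"dr":[0,0,0]},{"slide":[4,0,0],"dr":[0,0,0]},{"slide":[0,0,0],"dr":[0,0,0]},{"slide":[0,0,0],"dr":[0,0,0]}]'
python3 -c "
from h import *
c=snap('wrist','w3');s=r.sense();print(s['time'],np.round(s['position']),np.round(s['tcp_rot'],3).tolist())"
```

```text
time: 2.7
position: [452.1, -23.3, 334.0]
tcp_rot: [[0.0, 1.0, 0.001], [1.0, -0.0, -0.001], [-0.001, 0.001, -1.0]]
contact_force: [0.3, -0.9, 0.3]
opening: 85.1
2.75 [452. -24. 334.] [[0.002, 1.0, 0.0], [1.0, -0.002, -0.001], [-0.001, 0.0, -1.0]]
time: 3.55
position: [452.9, 216.7, 333.1]
tcp_rot: [[-0.0, 1.0, -0.001], [1.0, 0.0, -0.001], [-0.001, -0.001, -1.0]]
contact_force: [0.5, -1.2, -0.2]
opening: 85.3
3.6 [453. 216. 333.] [[0.002, 1.0, -0.001], [1.0, -0.002, -0.001], [-0.001, -0.001, -1.0]]
```

View pics/w2.png

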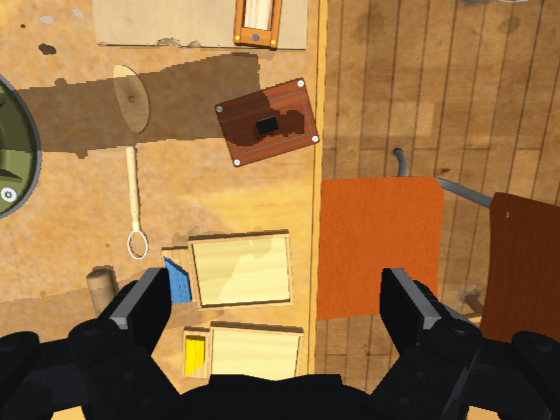

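View pics/w3.png

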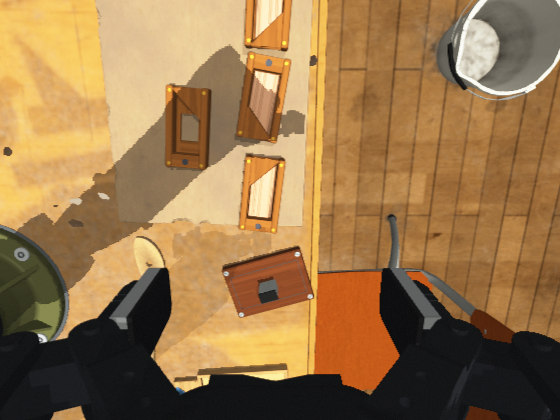

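```bash
python3 - <<'E'
from h import *
def crop(f,y0,y1,x0,x1,k,o):
    c=load(f); cv2.imwrite('pics/'+o,cv2.resize(c['frame'][y0:y1,x0:x1],None,fx=k,fy=k,interpolation=cv2.INTER_CUBIC))
crop('w3',0,150,150,310,4,'z3a.png'); crop('w3',145,245,150,310,5,'z3c.png'); crop('w3',235,325,200,330,6,'z3b.png'); crop('w2',65,175,200,330,5,'z2b.png'); crop('w2',225,385,150,310,3.7,'z2t.png')
E
```

```text
(no output)
```

View pics/z3a.png

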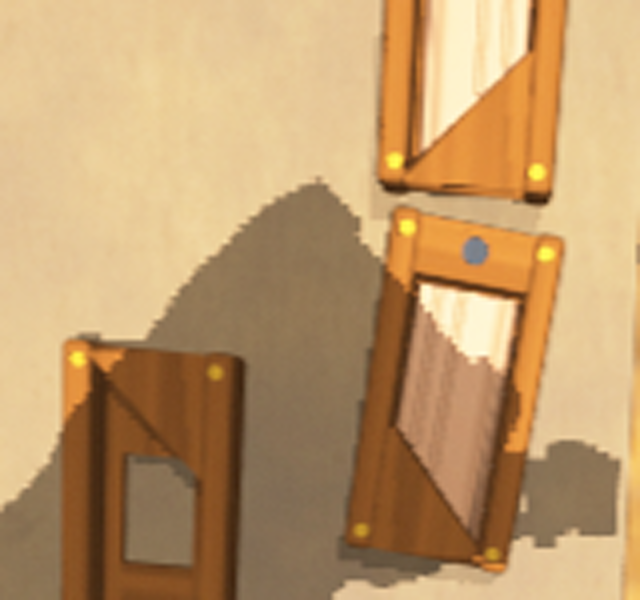

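View pics/z3c.png

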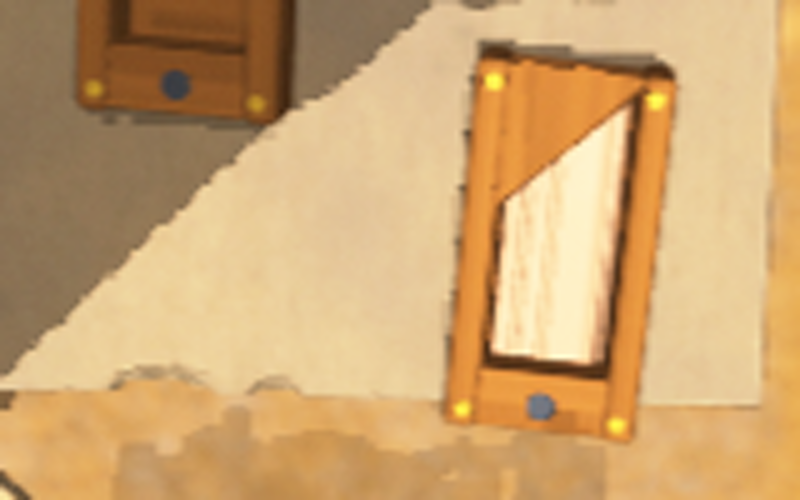

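View pics/z3b.png

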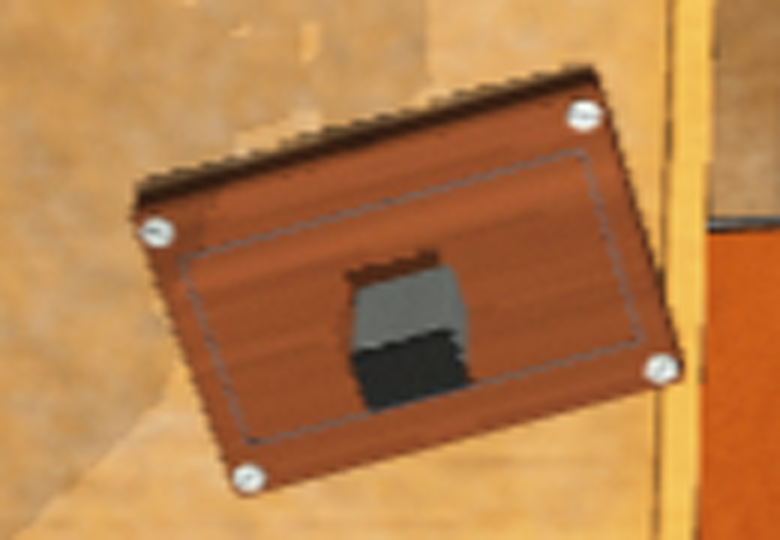

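View pics/z2b.png

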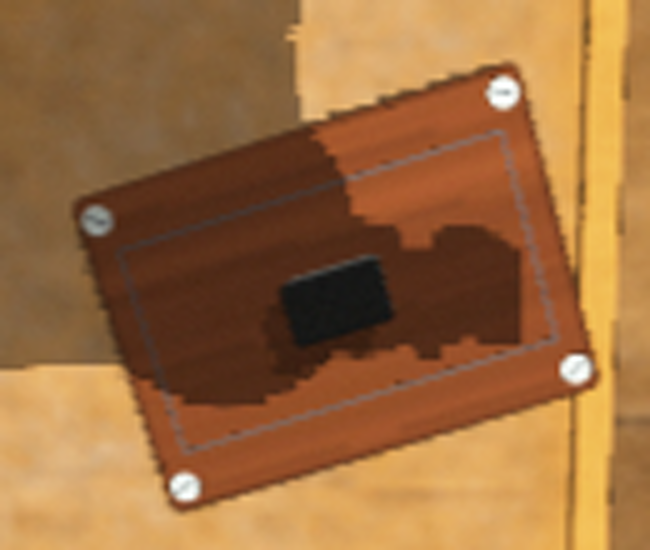

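View pics/z2t.png

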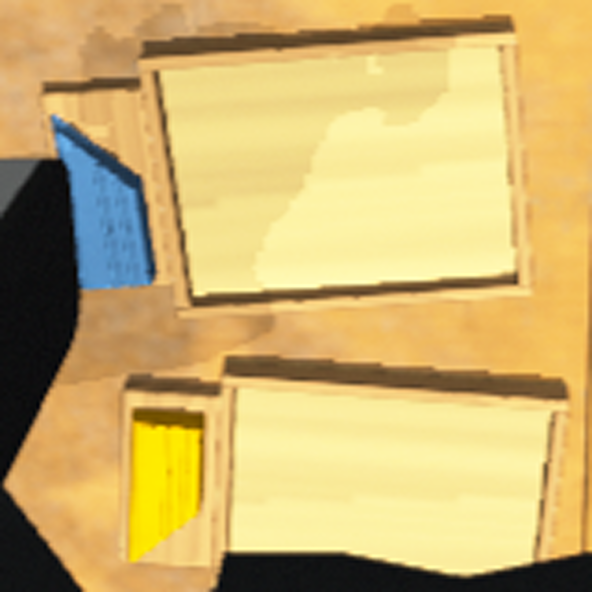

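The mould hands hold: m1 is right-hand, m2 left-hand, m3 right-hand, and the fourth at (187,125) is empty. Next I'll compute the positions.

```bash
cat >> h.py <<'E'
def tri(*obs):
    A=np.zeros((3,3));b=np.zeros(3)
    for c,u,v in obs:
        d=c['attitude']@np.array([(u-c['cx'])/c['fx'],(v-c['cy'])/c['fy'],1.]);d/=np.linalg.norm(d)
        P=np.eye(3)-np.outer(d,d);A+=P;b+=P@c['origin']
    return np.linalg.solve(A,b)
def go(x,y,z,yaw):
    """slide (cm) and turn to take; yaw=world angle of tool x (deg)"""
    s=r.sense();R=np.array(s['tcp_rot']);p=np.array(s['position'])
    cur=np.degrees(np.arctan2(R[1,0],R[0,0]));d=(yaw-cur+180)%360-180
    print('t',s['time'],'pos',np.round(p,1),'yaw',round(cur,2),'tilt',np.round(R[:2,2],4))
    D=np.array([x,y,z])-p
    print(' slide before turn',np.round(R.T@D/10,2),'; turn dz',round(-np.radians(d),3))
    t=np.radians(yaw);R2=np.array([[np.cos(t),np.sin(t),0],[np.sin(t),-np.cos(t),0],[0,0,-1]])
    print(' slide after turn',np.round(R2.T@D/10,2))
E
python3 - <<'E'
from h import *
c2,c3=load('w2'),load('w3')
W3=cloud(c3)
def pts(c,z,o,L,h): return np.array([onplane(c,o[0]+a/z,o[1]+b/z,h) for a,b in L])
def rep(n,Q):
    ctr=Q.mean(0); e=Q-ctr; w,V=np.linalg.eigh(e[:,:2].T@e[:,:2]); a=V[:,1]
    print(n,np.round(ctr,1),'axis',round(np.degrees(np.arctan2(a[1],a[0]))%180,1),np.round(np.linalg.norm(np.diff(np.vstack([Q,Q[:1]]),axis=0),axis=1),1))
# post
a=[(282,288),(378,257),(395,318),(300,347)]; b=[(352,350),(455,330),(470,385),(372,410)]
m=lambda L,z,o:(np.mean([p[0] for p in L])/z+o[0],np.mean([p[1] for p in L])/z+o[1])
print('post tri',tri((c2,*m(a,5,(200,65))),(c3,*m(b,6,(200,235)))))
rep('post2',pts(c2,5,(200,65),a,50));rep('post3',pts(c3,6,(200,235),b,50))
rep('plate3',pts(c3,6,(200,235),[(156,232),(584,115),(662,369),(248,478)],14))
rep('plate2',pts(c2,5,(200,65),[(97,220),(503,93),(577,369),(185,488)],14))
rep('scr2',pts(c2,5,(200,65),[(118,250),(503,132),(557,340),(187,452)],14))
rep('m1',pts(c3,5,(150,145),[(494,82),(656,101),(618,426),(462,409)],36))
rep('m2',pts(c3,4,(150,0),[(407,228),(546,255),(492,554),(360,530)],36))
rep('m3 partial',pts(c3,4,(150,0),[(395,160),(537,172)],36))
rep('m4',np.vstack([pts(c3,4,(150,0),[(78,358),(216,371)],36),pts(c3,5,(150,145),[(256,104),(93,89)],36)]))
rep('blue',pts(c2,3.7,(150,225),[(143,66),(515,41),(530,287),(183,305)],14))
rep('yel',pts(c2,3.7,(150,225),[(227,385),(565,405)],14))
for n,(u,v) in dict(m1=(248,165),m2=(252,62),m3=(249,35),board=(225,150)).items(): print(n,W3[v,u])
# scene edges of board
E
```

```text
post tri [443.27250662  22.59532668  48.18113335]
post2 [443.1  22.7  50. ] axis 17.4 [25.  15.4 24.9 15.1]
post3 [443.5  23.6  50. ] axis 13.6 [25.1 15.2 24.5 16.8]
plate3 [442.7  22.   14. ] axis 16.5 [112.5  74.2 112.5  74.3]
plate2 [442.6  22.4  14. ] axis 16.7 [111.9  74.2 112.5  74.6]
scr2 [442.8  22.4  14. ] axis 16.4 [106.5  55.8 105.6  56.4]
m1 [434.  167.8  36. ] axis 83.5 [43.1 91.9 43.8 92. ]
m2 [436.8 294.7  36. ] axis 79.4 [43.1 91.7 43.3 91.8]
m3 partial [442.1 360.9  36. ] axis 175.6 [42.9 42.9]
m4 [337.6 258.1  36. ] axis 84.4 [43.  92.5 43.1 92.4]
blue [ 403.  -198.5   14. ] axis 2.8 [149.2 111.1 147.2 109.1]
yel [ 423.7 -302.    14. ] axis 176.0 [146.7 146.7]
m1 [416.73341557 211.35729958  36.96230762]
m2 [424.08774462 338.13781529  34.46364901]
m3 [421.12923679 368.02264388  36.28474024]
board [383.3172023  227.71188228   9.94539774]
```

Sizes and heights agree with the text: pin spacing, plate, and a post height of 48 against 50. Now m1.

```bash
python3 -c "
from h import *
go(434,167.8,60,83.5)"
```

```text
t 3.6 pos [453.1 215.7 333.1] yaw 89.89 tilt [-0.0008 -0.0011]
 slide before turn [-4.76 -1.88 27.32] ; turn dz 0.112
 slide after turn [-4.98 -1.36 27.31]
```

```bash
python3 -m handwheel '[{"slide":[0,0,0],"dr":[0,0,0.112]},{"slide":[-2.5,-0.7,4],"dr":[0,0,0]},{"slide":[-2.5,-0.7,4],"dr":[0,0,0]},{"slide":[0,0,5],"dr":[0,0,0]},{"slide":[0,0,5],"dr":[0,0,0]},{"slide":[0,0,4],"dr":[0,0,0]},{"slide":[0,0,3],"dr":[0,0,0]},{"slide":[0,0,2],"dr":[0,0,0]},{"slide":[0,0,0],"dr":[0,0,0]},{"slide":[0,0,0],"dr":[0,0,0]}]'
python3 -c "
from h import *
go(434,167.8,11,83.5);snap('wrist','w4')"
```

```text
time: 4.6
position: [433.3, 168.2, 64.0]
tcp_rot: [[0.113, 0.994, -0.0], [0.994, -0.113, -0.001], [-0.001, -0.0, -1.0]]
contact_force: [-0.0, 1.1, 0.2]
opening: 85.3
t 4.6 pos [433.3 168.2  64. ] yaw 83.49 tilt [-0.0002 -0.0006]
 slide before turn [-0.03  0.07  5.3 ] ; turn dz -0.0
 slide after turn [-0.03  0.07  5.3 ]
```

View pics/w4.png

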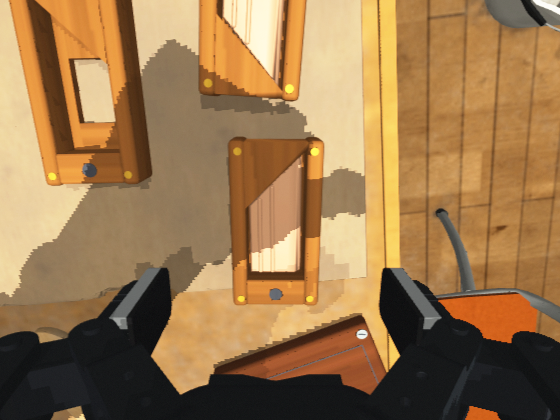

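```bash
python3 -c "
from h import *
c=load('w4');Q=np.array([onplane(c,u,v,36) for u,v in [(237,152),(315,152),(310,299),(241,299)]]);print(Q.mean(0),Q)
print(np.degrees(np.arctan2(*(Q[0]-Q[3])[[1,0]])),np.degrees(np.arctan2(*(Q[1]-Q[2])[[1,0]])))
print(c['origin'])
"
```

```text
[433.3679968  168.39767465  36.        ] [[417.1525782  216.52768461  36.        ]
 [460.18780606 211.64133038  36.        ]
 [449.60950552 120.25907495  36.        ]
 [406.5220974  125.16260868  36.        ]]
83.36338021013984 83.39689853983937
[440.83048834 239.46247027 233.80980562]
```

```bash
python3 -m handwheel '[{"slide":[0,0,2],"dr":[0,0,0]},{"slide":[0,0,1.5],"dr":[0,0,0]},{"slide":[0,0,1],"dr":[0,0,0]},{"slide":[0,0,0.7],"dr":[0,0,0]},{"slide":[0,0,0],"dr":[0,0,0]},{"slide":[0,0,0],"dr":[0,0,0]}]'
python3 -m handwheel '[{"slide":[0,0,0],"dr":[0,0,0]},{"slide":[0,0,0],"dr":[0,0,0]},{"slide":[0,0,0],"dr":[0,0,0]},{"slide":[0,0,0],"dr":[0,0,0]},{"slide":[0,0,0],"dr":[0,0,0]},{"slide":[0,0,0],"dr":[0,0,0]},{"slide":[0,0,0],"dr":[0,0,0]},{"slide":[0,0,0],"dr":[0,0,0]}]' -1 60
python3 -m handwheel '[{"slide":[0,0,-1],"dr":[0,0,0]},{"slide":[0,0,-2],"dr":[0,0,0]},{"slide":[0,0,-2],"dr":[0,0,0]},{"slide":[0,0,-2],"dr":[0,0,0]},{"slide":[0,0,-1],"dr":[0,0,0]},{"slide":[0,0,0],"dr":[0,0,0]},{"slide":[0,0,0],"dr":[0,0,0]}]'
python3 -c "
from h import *
go(442.7,22.4,90,16.6);snap('wrist','w5')"
```

```text
time: 5.25
position: [433.0, 169.8, 12.2]
tcp_rot: [[0.111, 0.994, 0.001], [0.994, -0.111, 0.0], [0.0, 0.001, -1.0]]
contact_force: [0.0, -0.0, -0.3]
opening: 85.2
time: 6.05
position: [432.7, 169.6, 11.7]
tcp_rot: [[0.111, 0.994, -0.0], [0.994, -0.111, -0.0], [-0.0, -0.0, -1.0]]
contact_force: [-0.4, -0.6, 0.0]
opening: -0.3
time: 6.75
position: [432.6, 169.3, 91.5]
tcp_rot: [[0.111, 0.994, 0.0], [0.994, -0.111, -0.0], [-0.0, 0.0, -1.0]]
contact_force: [0.0, -0.0, 0.4]
opening: 0.0
t 6.75 pos [432.6 169.3  91.5] yaw 83.62 tilt [ 0.0001 -0.0002]
 slide before turn [-14.49   2.63   0.15] ; turn dz 1.17
 slide after turn [-3.23 14.37  0.15]
```

View pics/w5.png

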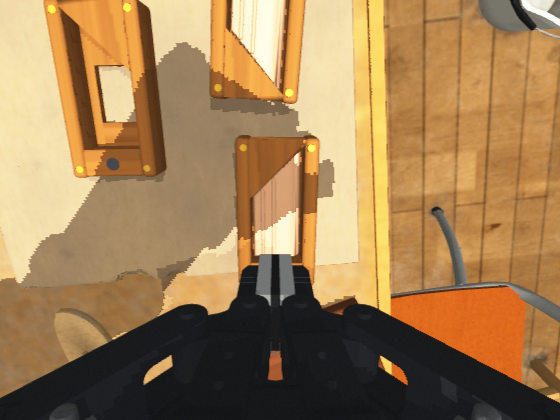

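```bash
python3 -c "
from h import *
c=load('w5');print(np.array(c['T_tool_cam']).round(3))
s=r.sense();print(s['position'])
def proj(c,p):
    q=c['attitude'].T@(np.array(p)-c['origin']);return q[:2]/q[2]*c['fx']+[c['cx'],c['cy']],q[2]
print(proj(c,s['position']),proj(c,np.array(s['position'])+[0,0,19]))
W=cloud(c)
for v in (258,262,270,280,290): print(v,W[v,276],W[v,268],W[v,284])
snap('side','s5');snap('scene','c5')
W=cloud(load('s5'))
c=load('s5');print(proj(c,s['position']));cv2.imwrite('pics/s5z.png',cv2.resize(c['frame'][130:330,180:380],None,fx=3,fy=3))
"
```

```text
[[ 1.00000e-03 -9.60000e-01 -2.82000e-01  7.15710e+01]
 [ 1.00000e+00  0.00000e+00  1.00000e-03 -6.50000e-01]
 [-1.00000e-03 -2.82000e-01  9.60000e-01 -1.69834e+02]
 [ 0.00000e+00  0.00000e+00  0.00000e+00  1.00000e+00]]
[432.35529296 169.25061366  91.13706492]
(array([275.3330785 , 248.85487378]), np.float64(183.47687719478955)) (array([275.41026266, 264.79391559]), np.float64(165.24728981146106))
258 [433.76949321 180.11987981 126.78645111] [430.53178727 180.73389991 127.34255156] [437.08627782 180.59259437 128.64121145]
262 [433.79379711 180.49775861 131.46624151] [430.55489769 180.43443194 130.55829406] [436.94532514 179.69003157 130.49162566]
270 [433.72330379 180.06958179 137.71322725] [430.7513789  180.86506462 138.6499686 ] [436.77551401 179.92146168 138.102249  ]
280 [433.74549433 180.57427731 146.72492986] [430.89363055 180.84730246 146.63921314] [436.57178451 179.91600675 146.07778159]
290 [433.73563924 180.73462559 154.13360449] [431.05274973 181.0469776  154.15614587] [436.40364965 180.14692551 153.62051298]
(array([260.71447083, 234.96310034]), np.float64(1058.697801443481))
```

View pics/s5z.png

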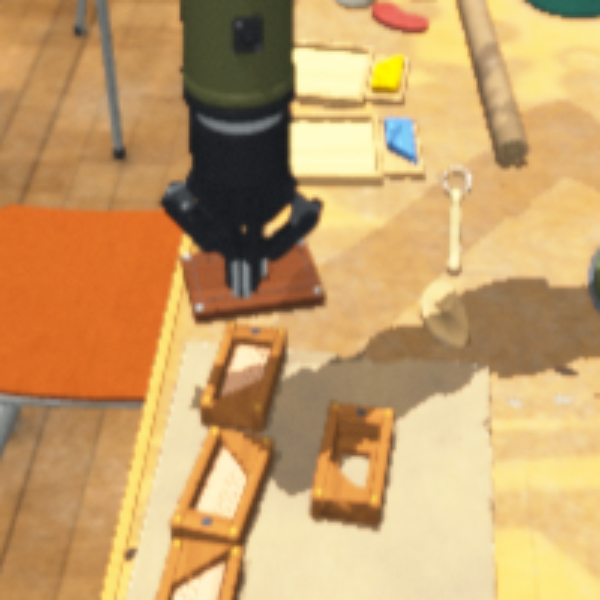

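```bash
python3 -c "
from h import *
c=load('w5');cv2.imwrite('pics/w5z.png',cv2.resize(c['frame'][235:315,225:325],None,fx=6,fy=6))
z=c['range_z'];W=cloud(c)
for v in range(248,262): print(v,z[v,276].round(1),W[v,268].round(1),W[v,285].round(1))
c=load('s5');cv2.imwrite('pics/s5y.png',cv2.resize(c['frame'][190:250,235:295],None,fx=9,fy=9));W=cloud(c)
for v in range(222,236,1): print(v,W[v,260].round(1))
"
```

```text
248 251.4 [424.4 143.9  27.7] [436.4 142.5  27.6]
249 252.4 [424.3 142.9  27.2] [436.3 141.6  27.2]
250 252.6 [424.2 142.   26.8] [436.3 140.9  27.5]
251 253.0 [424.2 141.8  28.1] [436.2 140.2  27.6]
252 252.9 [424.  140.7  27.3] [436.1 139.6  28. ]
253 252.8 [424.  140.4  28.5] [436.  138.7  27.7]
254 149.6 [430.4 180.6 122.9] [437.6 180.5 124.6]
255 148.8 [430.4 180.5 123.7] [437.5 179.7 123.8]
256 146.5 [430.4 180.1 123.9] [437.5 180.1 125.7]
257 146.8 [430.5 180.7 126.2] [437.5 179.6 125.5]
258 146.2 [430.5 180.7 127.3] [437.5 180.1 127.5]
259 145.4 [430.6 180.8 128.4] [437.4 179.9 128.2]
260 144.8 [430.6 180.7 129.2] [437.4 180.3 130. ]
261 143.6 [430.5 180.3 129.2] [437.4 179.9 130.1]
222 [432.1 178.5 140.8]
223 [432.  180.4 139.3]
224 [432.3 178.3 134.4]
225 [432.5 177.3 130.4]
226 [432.4 178.6 128.3]
227 [432.6 177.5 124.2]
228 [432.4 179.8 123.1]
229 [447.4  58.4  12.6]
230 [446.5  66.9  16.4]
231 [446.4  68.1  13.9]
232 [446.6  67.2   9.3]
233 [446.2  71.    9.1]
234 [446.3  70.2   4.7]
235 [ 4.466e+02  6.900e+01 -2.000e-01]
```

View pics/w5z.png

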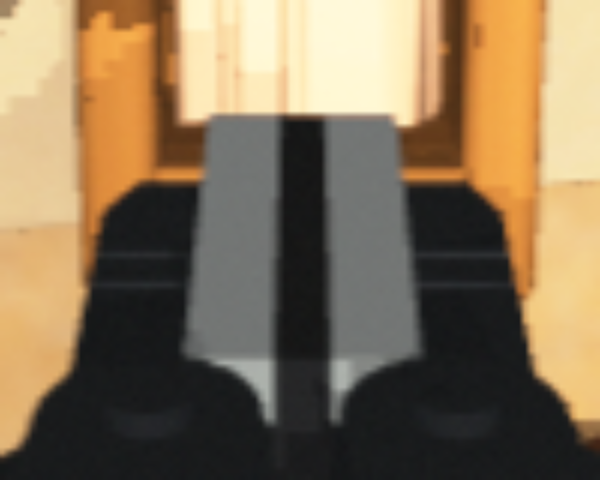

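View pics/s5y.png

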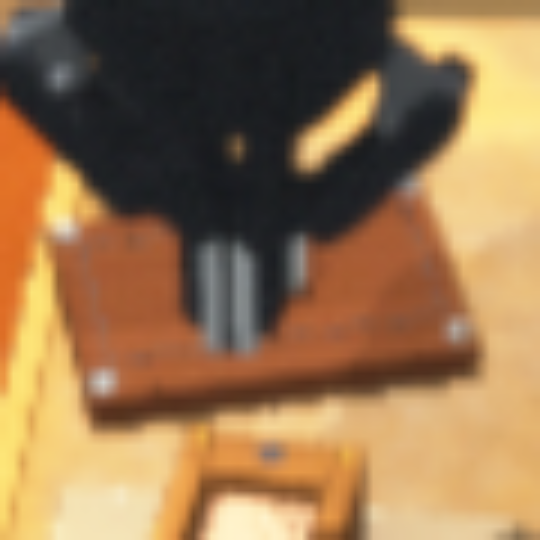

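```bash
python3 -c "
from h import *
c=load('w4');W=cloud(c)
for v in range(262,300,4): print(v,W[v,160].round(1),W[v,395].round(1))
"
```

```text
262 [350.7 145.   10.3] [515.1 120.5  -2. ]
266 [349.7 141.6   9.2] [515.3 117.   -2.6]
270 [390.5 184.1 110.6] [479.7 173.9 110.4]
274 [391.5 183.9 113.7] [478.5 174.2 114.1]
278 [391.1 182.3 113.7] [477.3 174.6 117.8]
282 [391.3 181.3 115.1] [476.3 174.7 120.7]
286 [390.9 179.5 114.7] [476.4 173.  120.5]
290 [390.9 178.3 115.6] [475.9 172.1 121.8]
294 [390.9 177.2 116.5] [475.9 170.6 121.9]
298 [390.5 175.4 116.3] [475.6 169.6 122.8]
```

The fingers missed. Depth from both cameras puts the shut fingertips about 32 mm behind the reported TCP, and about 45 mm when open, so they closed above the rim. The mould hasn't moved, so I'll redo the grip about 34 mm deeper.

```bash
python3 -m handwheel '[{"slide":[0,0,0],"dr":[0,0,0]},{"slide":[0,0,0],"dr":[0,0,0]},{"slide":[0,0,0],"dr":[0,0,0]},{"slide":[0,0,0],"dr":[0,0,0]},{"slide":[0,0,0],"dr":[0,0,0]},{"slide":[-0.1,0,2],"dr":[0,0,0]},{"slide":[0,0.05,2],"dr":[0,0,0]},{"slide":[0,0,2],"dr":[0,0,0]},{"slide":[0,0,2],"dr":[0,0,0]},{"slide":[0,0,0],"dr":[0,0,0]}]' 1
python3 -c "
from h import *
go(433.6,168.2,-23,83.5)"
```

```text
time: 7.9
position: [431.8, 168.0, 10.0]
tcp_rot: [[0.111, 0.994, -0.003], [0.994, -0.111, -0.001], [-0.002, -0.003, -1.0]]
contact_force: [0.4, -0.2, 0.4]
opening: 85.3
t 7.9 pos [431.8 168.   10. ] yaw 83.66 tilt [-0.0034 -0.0013]
 slide before turn [0.04 0.19 3.3 ] ; turn dz 0.003
 slide after turn [0.04 0.18 3.3 ]
```

```bash
python3 -m handwheel '[{"slide":[0.04,0.15,1],"dr":[0,0,0]},{"slide":[0,0,1],"dr":[0,0,0]},{"slide":[0,0,0.8],"dr":[0,0,0]},{"slide":[0,0,0.5],"dr":[0,0,0]},{"slide":[0,0,0],"dr":[0,0,0]},{"slide":[0,0,0],"dr":[0,0,0]}]'
python3 -m handwheel '[{"slide":[0,0,0],"dr":[0,0,0]},{"slide":[0,0,0],"dr":[0,0,0]},{"slide":[0,0,0],"dr":[0,0,0]},{"slide":[0,0,0],"dr":[0,0,0]},{"slide":[0,0,0],"dr":[0,0,0]},{"slide":[0,0,0],"dr":[0,0,0]}]' -1 60
python3 -c "
from h import *
go(442.7,22.4,80,16.6);snap('wrist','w6')"
```

```text
time: 8.5
position: [434.6, 168.9, -21.2]
tcp_rot: [[0.111, 0.994, 0.0], [0.994, -0.111, 0.0], [0.0, 0.0, -1.0]]
contact_force: [0.8, 0.5, 0.3]
opening: 85.1
time: 9.1
position: [434.8, 168.9, -20.8]
tcp_rot: [[0.111, 0.994, 0.001], [0.994, -0.111, 0.0], [0.0, 0.001, -1.0]]
contact_force: [-0.7, -1.0, 5.0]
opening: 52.8
t 9.1 pos [434.8 168.9 -20.8] yaw 83.64 tilt [0.0007 0.    ]
 slide before turn [-14.47   2.42 -10.08] ; turn dz 1.17
 slide after turn [ -3.42  14.26 -10.08]
```

View pics/w6.png

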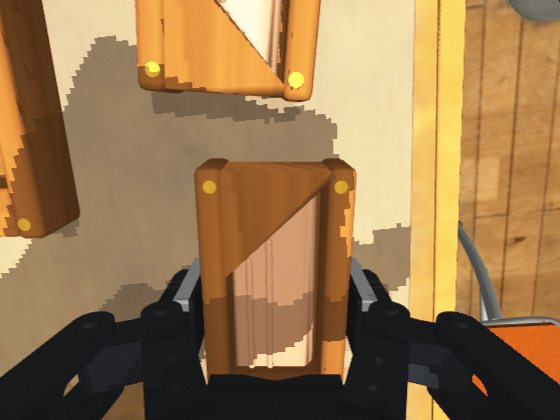

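```bash
python3 -m handwheel '[{"slide":[0,0,-0.5],"dr":[0,0,0]},{"slide":[0,0,-1.5],"dr":[0,0,0]},{"slide":[0,0,-2],"dr":[0,0,0]},{"slide":[0,0,-2],"dr":[0,0,0]},{"slide":[0,0,-2],"dr":[0,0,0]},{"slide":[0,0,-2],"dr":[0,0,0]},{"slide":[0,0,-1],"dr":[0,0,0]},{"slide":[0,0,0],"dr":[0,0,0.08]},{"slide":[0,0,0],"dr":[0,0,0.12]},{"slide":[0,0,0],"dr":[0,0,0.12]}]'
python3 -m handwheel '[{"slide":[0,0,0],"dr":[0,0,0.12]},{"slide":[0,0,0],"dr":[0,0,0.12]},{"slide":[0,0,0],"dr":[0,0,0.12]},{"slide":[0,0,0],"dr":[0,0,0.12]},{"slide":[0,0,0],"dr":[0,0,0.12]},{"slide":[0,0,0],"dr":[0,0,0.12]},{"slide":[0,0,0],"dr":[0,0,0.08]},{"slide":[0,0,0],"dr":[0,0,0.05]},{"slide":[0,0,0],"dr":[0,0,0]}]'
python3 -c "
from h import *
go(442.7,22.4,80,16.6)"
```

```text
time: 10.15
position: [434.3, 168.5, 88.5]
tcp_rot: [[0.423, 0.906, -0.001], [0.906, -0.423, -0.0], [-0.0, -0.0, -1.0]]
contact_force: [-0.0, -0.3, -2.9]
opening: 52.9
time: 11.05
position: [434.2, 168.8, 88.5]
tcp_rot: [[0.958, 0.285, -0.001], [0.285, -0.958, -0.0], [-0.001, 0.0, -1.0]]
contact_force: [0.5, -0.8, -2.5]
opening: 53.3
t 11.05 pos [434.2 168.8  88.5] yaw 16.58 tilt [-0.0006 -0.0004]
 slide before turn [-3.36 14.27  0.85] ; turn dz -0.0
 slide after turn [-3.37 14.27  0.85]
```

```bash
python3 -m handwheel '[{"slide":[-0.5,2,0],"dr":[0,0,0]},{"slide":[-0.7,3,0],"dr":[0,0,0]},{"slide":[-0.7,3,0],"dr":[0,0,0]},{"slide":[-0.7,3,0],"dr":[0,0,0]},{"slide":[-0.7,2.27,0],"dr":[0,0,0]},{"slide":[0,1,0],"dr":[0,0,0]},{"slide":[0,0,0],"dr":[0,0,0]},{"slide":[0,0,0],"dr":[0,0,0]}]'
python3 -c "
from h import *
go(442.7,22.4,-16.8,16.6);c=snap('wrist','w7');snap('side','s7')"
```

```text
time: 11.85
position: [444.0, 23.8, 88.7]
tcp_rot: [[0.958, 0.287, 0.0], [0.287, -0.958, 0.001], [0.001, -0.001, -1.0]]
contact_force: [0.5, 0.5, -2.6]
opening: 53.3
t 11.85 pos [444.   23.8  88.7] yaw 16.67 tilt [0.0003 0.0009]
 slide before turn [-0.17  0.11 10.55] ; turn dz 0.001
 slide after turn [-0.17  0.1  10.55]
```

View pics/w7.png

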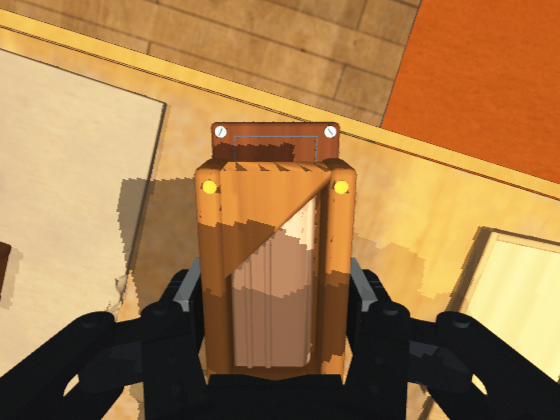

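```bash
python3 -c "
from h import *
c=load('w7')
a=(onplane(c,209,187,145.5)+onplane(c,341,187,145.5))/2
R=np.array(r.sense()['tcp_rot']);print('mould',a-46*R[:,0], np.linalg.norm(onplane(c,209,187,145.5)-onplane(c,341,187,145.5)))
s=(onplane(c,220.5,131.5,14)+onplane(c,330,131.5,14))/2;print('stand',s-56*R[:,0])
"
```

```text
mould [443.18031997  23.6486338  145.48284745] 43.08281350268789
stand [441.77856939  23.06365082  13.97911864]
```

```bash
python3 -m handwheel '[{"slide":[-0.1,0.07,1],"dr":[0,0,0]},{"slide":[0,0,2],"dr":[0,0,0]},{"slide":[0,0,2],"dr":[0,0,0]},{"slide":[0,0,1],"dr":[0,0,0]},{"slide":[0,0,1],"dr":[0,0,0]},{"slide":[0,0,1],"dr":[0,0,0]},{"slide":[0,0,0],"dr":[0,0,0]},{"slide":[0,0,0],"dr":[0,0,0]}]'
python3 -m handwheel '[{"slide":[0,0,1],"dr":[0,0,0]},{"slide":[0,0,0.8],"dr":[0,0,0]},{"slide":[0,0,0.5],"dr":[0,0,0]},{"slide":[0,0,0.1],"dr":[0,0,0]},{"slide":[0,0,0],"dr":[0,0,0]},{"slide":[0,0,0],"dr":[0,0,0]}]'
```

```text
time: 12.75
position: [443.1, 21.8, 8.8]
tcp_rot: [[0.958, 0.286, 0.0], [0.286, -0.958, -0.0], [0.0, 0.0, -1.0]]
contact_force: [-0.0, -0.4, -1.9]
opening: 53.0
time: 13.35
position: [443.1, 21.7, -15.2]
tcp_rot: [[0.958, 0.286, 0.0], [0.286, -0.958, 0.0], [0.0, 0.0, -1.0]]
contact_force: [-0.1, -1.0, -1.1]
opening: 53.0
```

```bash
python3 -m handwheel '[{"slide":[0,0,0.1],"dr":[0,0,0]},{"slide":[0,0,0.1],"dr":[0,0,0]},{"slide":[0,0,0],"dr":[0,0,0]}]'
python3 -m handwheel '[{"slide":[0,0,0],"dr":[0,0,0]},{"slide":[0,0,0],"dr":[0,0,0]},{"slide":[0,0,0],"dr":[0,0,0]},{"slide":[0,0,0],"dr":[0,0,0]},{"slide":[0,0,0],"dr":[0,0,0]},{"slide":[0,0,-1],"dr":[0,0,0]},{"slide":[0,0,-2],"dr":[0,0,0]},{"slide":[0,0,-3],"dr":[0,0,0]},{"slide":[0,0,0],"dr":[0,0,0]},{"slide":[0,0,0],"dr":[0,0,0]}]' 1
python3 -c "
from h import *
go(442.7,22.4,10,16.6);c=snap('wrist','w8')"
```

```text
time: 13.65
position: [443.3, 21.7, -16.6]
tcp_rot: [[0.958, 0.286, 0.001], [0.286, -0.958, -0.0], [0.001, 0.001, -1.0]]
contact_force: [-0.6, -0.2, 9.2]
opening: 53.2
time: 14.65
position: [443.6, 21.5, 43.6]
tcp_rot: [[0.958, 0.285, 0.002], [0.285, -0.958, 0.0], [0.002, 0.001, -1.0]]
contact_force: [-0.4, 0.7, -1.6]
opening: 85.6
t 14.65 pos [443.6  21.5  43.6] yaw 16.58 tilt [0.0021 0.    ]
 slide before turn [-0.07 -0.11  3.36] ; turn dz -0.0
 slide after turn [-0.06 -0.11  3.36]
```

View pics/w8.png

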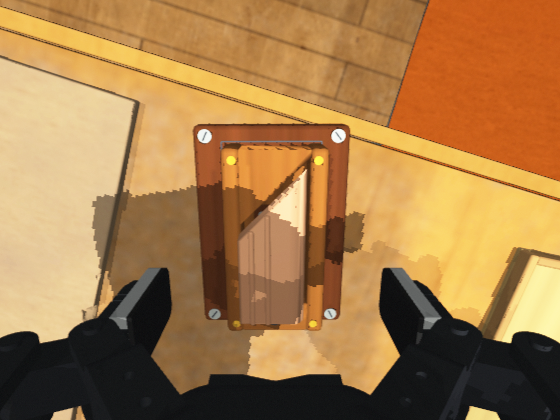

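```bash
python3 -c "
from h import *
c=load('w8');W=cloud(c)
for u,v in [(260,240),(260,270),(260,300),(290,300),(290,250),(290,220),(299,190),(232,200),(318,200),(232,290)]: print(u,v,W[v,u].round(1))
cv2.imwrite('pics/w8z.png',cv2.resize(c['frame'][130:345,180:360],None,fx=2.8,fy=2.8))
"
```

```text
260 240 [452.7  31.6  62. ]
260 270 [438.3  27.4  62. ]
260 300 [422.7  23.   61.5]
290 300 [427.2   9.3  62. ]
290 250 [451.3  16.7  60.5]
290 220 [465.9  21.3  62.2]
299 190 [479.7  21.3  60. ]
232 200 [460.7  49.6  39. ]
318 200 [473.2   7.7  39.1]
232 290 [412.   36.7  40.3]
```

View pics/w8z.png

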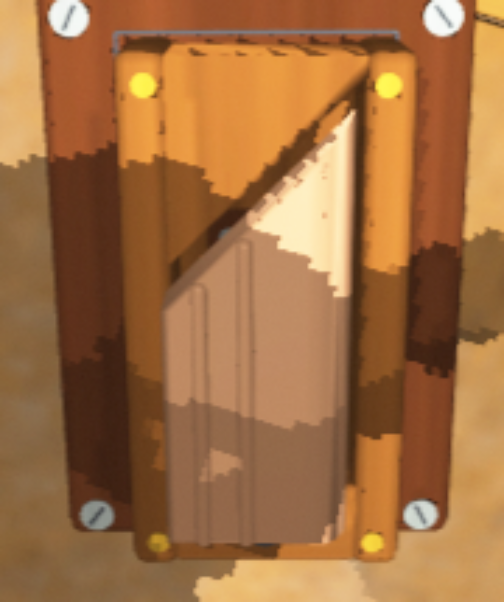

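```bash
python3 -c "
from h import *
c=load('w8');s=r.sense();R=np.array(s['tcp_rot']);p=np.array(s['position'])
L=lambda a,b:R.T@(onplane(c,180+a/2.8,130+b/2.8,62)-p)
for q in [(165,305),(167,545),(350,300),(322,543),(354,112)]: print(q,L(*q).round(1))
print('tcp rel stand')
"
```

```text
(165, 305) [ 12.7 -16.5 -19.1]
(167, 545) [-32.3 -17.4 -19.1]
(350, 300) [ 13.6  13.7 -19. ]
(322, 543) [-31.9   9.8 -19.1]
(354, 112) [ 44.5  13.5 -19. ]
tcp rel stand
```

```bash
python3 -m handwheel '[{"slide":[0,-0.1,1],"dr":[0,0,0]},{"slide":[0,0,1],"dr":[0,0,0]},{"slide":[0,0,0.8],"dr":[0,0,0]},{"slide":[0,0,0.4],"dr":[0,0,0]},{"slide":[0,0,0],"dr":[0,0,0]},{"slide":[0,0,0],"dr":[0,0,0]}]' 1
python3 -m handwheel '[{"slide":[0,0,0],"dr":[0,0,0]},{"slide":[0,0,0],"dr":[0,0,0]},{"slide":[0,0,0],"dr":[0,0,0]},{"slide":[0,0,0],"dr":[0,0,0]},{"slide":[0,0,0],"dr":[0,0,0]},{"slide":[0,0,0],"dr":[0,0,0]},{"slide":[0,0,0],"dr":[0,0,0]}]' -1 40
python3 -c "
from h import *
go(442.7,22.4,10,16.6);c=snap('wrist','w9')"
```

```text
time: 15.3
position: [442.6, 22.8, 10.5]
tcp_rot: [[0.958, 0.286, -0.001], [0.286, -0.958, 0.0], [-0.001, -0.0, -1.0]]
contact_force: [-0.4, 0.1, -0.7]
opening: 85.5
time: 16.0
position: [444.1, 22.6, 12.1]
tcp_rot: [[0.958, 0.286, 0.003], [0.286, -0.958, -0.0], [0.003, 0.001, -1.0]]
contact_force: [-1.0, -1.1, 17.1]
opening: 30.9
t 16.0 pos [444.1  22.6  12.1] yaw 16.59 tilt [ 0.0033 -0.0002]
 slide before turn [-0.14 -0.02  0.21] ; turn dz -0.0
 slide after turn [-0.14 -0.02  0.21]
```

View pics/w9.png

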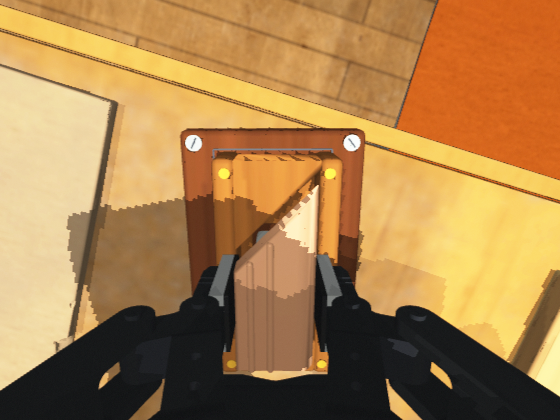

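The 17 N shows the tips resting on the mould rim, about 10 mm below the tile. That is too deep for laying it down, so I'll regrip higher.

```bash
python3 -m handwheel '[{"slide":[0,0,0],"dr":[0,0,0]},{"slide":[0,0,0],"dr":[0,0,0]},{"slide":[0,0,0],"dr":[0,0,0]},{"slide":[0,0,-0.6],"dr":[0,0,0]},{"slide":[0,0,-0.6],"dr":[0,0,0]},{"slide":[0,0,0],"dr":[0,0,0]},{"slide":[0,0,0],"dr":[0,0,0]}]' 0.3
python3 -c "
from h import *
go(442.7,22.4,22,16.6)"
python3 -m handwheel '[{"slide":[0,0,0],"dr":[0,0,0]},{"slide":[0,0,0],"dr":[0,0,0]},{"slide":[0,0,0],"dr":[0,0,0]},{"slide":[0,0,0],"dr":[0,0,0]},{"slide":[0,0,0],"dr":[0,0,0]},{"slide":[0,0,0],"dr":[0,0,0]}]' -1 40
python3 -m handwheel '[{"slide":[0,0,-1],"dr":[0,0,0]},{"slide":[0,0,-2],"dr":[0,0,0]},{"slide":[0,0,-3],"dr":[0,0,0]},{"slide":[0,0,-3],"dr":[0,0,0]},{"slide":[0,0,-2],"dr":[0,0,0]},{"slide":[0,0,0],"dr":[0,0,0]},{"slide":[0,0,0],"dr":[0,0,0]}]'
python3 -c "
from h import *
go(442.7,22.4,10,16.6);c=snap('wrist','w10');c=snap('side','s10');cv2.imwrite('pics/s10z.png',cv2.resize(c['frame'][130:330,180:380],None,fx=3,fy=3))"
```

```text
time: 16.75
position: [443.0, 22.6, 23.0]
tcp_rot: [[0.958, 0.286, 0.001], [0.286, -0.958, 0.0], [0.001, 0.0, -1.0]]
contact_force: [0.0, 0.0, -0.4]
opening: 55.5
t 16.75 pos [443.   22.6  23. ] yaw 16.59 tilt [0.0007 0.0001]
 slide before turn [-0.03  0.01  0.1 ] ; turn dz -0.0
 slide after turn [-0.03  0.01  0.1 ]
time: 17.35
position: [442.6, 22.6, 22.8]
tcp_rot: [[0.958, 0.286, -0.0], [0.286, -0.958, -0.0], [-0.0, 0.0, -1.0]]
contact_force: [-1.0, -0.6, 4.8]
opening: 30.7
time: 18.05
position: [442.7, 22.5, 132.9]
tcp_rot: [[0.958, 0.285, 0.001], [0.285, -0.958, -0.0], [0.001, 0.0, -1.0]]
contact_force: [-0.7, -0.2, -1.0]
opening: 30.8
t 18.05 pos [442.7  22.5 132.9] yaw 16.59 tilt [ 0.0008 -0.0001]
 slide before turn [-1.000e-02  1.000e-02  1.229e+01] ; turn dz -0.0
 slide after turn [-1.000e-02  1.000e-02  1.229e+01]
```

View pics/w10.png

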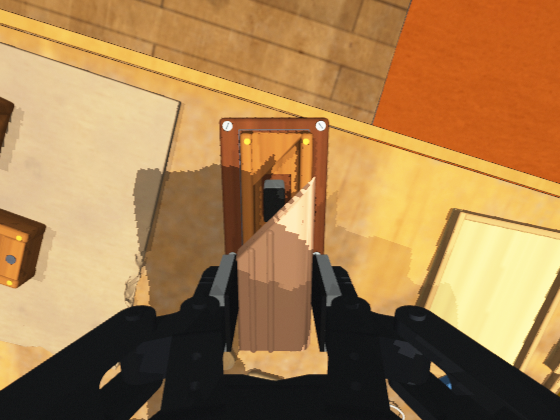

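View pics/s10z.png

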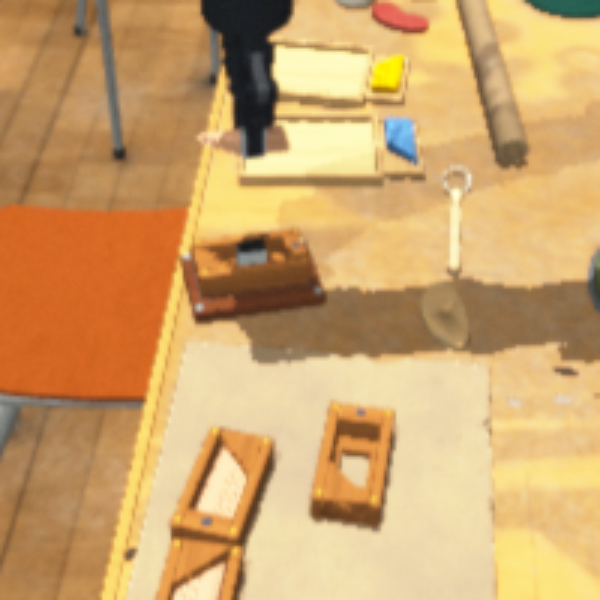

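Tile lifted cleanly, and the mould stays on the stand. Turning and moving to the right-hand (yellow) tray.

```bash
python3 -m handwheel '[{"slide":[0,2,-2],"dr":[0,0,0]},{"slide":[0,4,-2],"dr":[0,0,0]},{"slide":[0,4,-2],"dr":[0,0,0]},{"slide":[0,4,-2],"dr":[0,0,0]},{"slide":[0,4,-2],"dr":[0,0,-0.1]},{"slide":[0,0,-2],"dr":[0,0,-0.13]},{"slide":[0,0,0],"dr":[0,0,-0.13]},{"slide":[0,0,0],"dr":[0,0,-0.13]},{"slide":[0,0,0],"dr":[0,0,-0.13]},{"slide":[0,0,0],"dr":[0,0,-0.13]}]'
python3 -m handwheel '[{"slide":[0,0,0],"dr":[0,0,-0.13]},{"slide":[0,0,0],"dr":[0,0,-0.13]},{"slide":[0,0,0],"dr":[0,0,-0.13]},{"slide":[0,0,0],"dr":[0,0,-0.07]},{"slide":[0,0,0],"dr":[0,0,0]},{"slide":[0,0,0],"dr":[0,0,0]}]'
python3 -c "
from h import *
go(443,-340,250,86);c=snap('wrist','w11')"
```

```text
time: 19.15
position: [493.6, -149.7, 251.2]
tcp_rot: [[0.502, 0.865, -0.002], [0.865, -0.502, 0.001], [-0.0, -0.003, -1.0]]
contact_force: [0.2, 0.2, -0.7]
opening: 31.1
time: 19.75
position: [493.8, -149.8, 251.7]
tcp_rot: [[0.073, 0.997, -0.002], [0.997, -0.073, 0.001], [0.001, -0.002, -1.0]]
contact_force: [0.3, 0.4, -0.7]
opening: 30.7
t 19.75 pos [ 493.8 -149.8  251.7] yaw 85.8 tilt [-0.0017  0.0008]
 slide before turn [-19.34  -3.67   0.17] ; turn dz -0.003
 slide after turn [-19.32  -3.74   0.17]
```

View pics/w11.png

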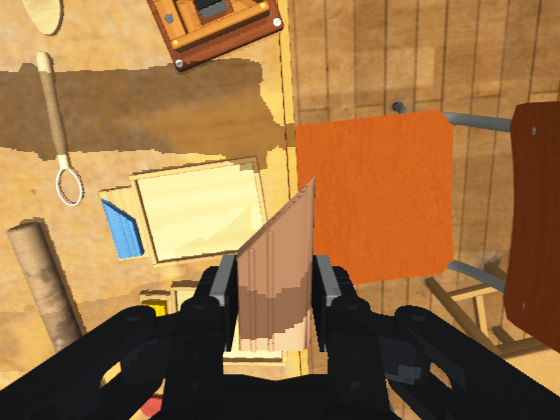

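```bash
python3 -c "
from h import *
c=load('w1');cv2.imwrite('pics/w1z.png',cv2.resize(c['frame'][100:320,30:250],None,fx=2.7,fy=2.7,interpolation=cv2.INTER_CUBIC))"
```

```text
(no output)
```

View pics/w1z.png

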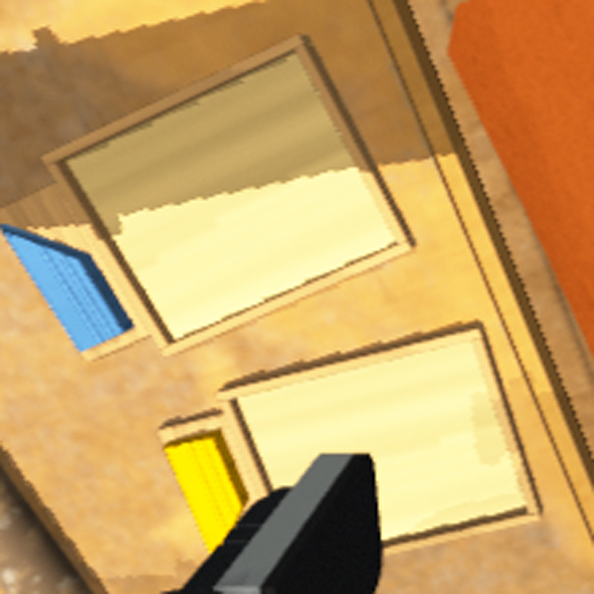

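```bash
python3 -c "
from h import *
c=load('w1');f=lambda a,b:onplane(c,30+a/2.7,100+b/2.7,14)
Y=[f(222,392),f(480,328),f(540,516)];B=[f(45,160),f(305,40),f(412,244),f(168,352)]
n=np.linalg.norm
ang=lambda a,b:np.degrees(np.arctan2(*(b-a)[[1,0]]))
print('Y ctr',(Y[0]+Y[2])/2,n(Y[1]-Y[0]),n(Y[2]-Y[1]),ang(Y[0],Y[1]),ang(Y[2],Y[1]))
print('B ctr',sum(B)/4,[n(B[i]-B[(i+1)%4]) for i in range(4)],ang(B[0],B[1]),ang(B[3],B[2]))
"
```

```text
Y ctr [ 420.34848511 -357.66433991   14.        ] 148.23228690432535 116.52247270177332 -4.757522927826932 84.81284800859721
B ctr [ 404.11500548 -200.31154012   14.        ] [np.float64(151.28651908155916), np.float64(112.88988504638527), np.float64(149.25397895738612), np.float64(114.61302781877247)] 3.8798348729697496 4.526955433095275
```

```bash
python3 -c "
from h import *
go(452.4,-366.6,40,85.5)"
```

```text
t 19.8 pos [ 493.9 -149.8  252. ] yaw 85.81 tilt [-0.0012  0.0006]
 slide before turn [-21.93  -2.53  21.19] ; turn dz 0.005
 slide after turn [-21.94  -2.44  21.2 ]
```

```bash
python3 -m handwheel '[{"slide":[-2,0,0],"dr":[0,0,0.005]},{"slide":[-4,-0.44,0],"dr":[0,0,0]},{"slide":[-4,-0.5,0],"dr":[0,0,0]},{"slide":[-4,-0.5,2],"dr":[0,0,0]},{"slide":[-4,-0.5,4],"dr":[0,0,0]},{"slide":[-3,-0.5,4],"dr":[0,0,0]},{"slide":[-0.94,0,4],"dr":[0,0,0]},{"slide":[0,0,4],"dr":[0,0,0]},{"slide":[0,0,2],"dr":[0,0,0]},{"slide":[0,0,1],"dr":[0,0,0]}]'
python3 -m handwheel '[{"slide":[0,0,0],"dr":[0,0,0]},{"slide":[0,0,0],"dr":[0,0,0]}]'
python3 -c "
from h import *
go(452.4,-366.6,-20.5,85.5);c=snap('wrist','w12')"
```

```text
time: 20.8
position: [453.1, -361.1, 45.1]
tcp_rot: [[0.077, 0.997, -0.003], [0.997, -0.077, 0.002], [0.002, -0.003, -1.0]]
contact_force: [0.0, -0.2, -0.6]
opening: 31.0
time: 21.0
position: [455.1, -362.1, 48.6]
tcp_rot: [[0.076, 0.997, 0.001], [0.997, -0.076, -0.001], [-0.001, 0.001, -1.0]]
contact_force: [0.3, -0.5, 0.4]
opening: 30.8
t 21.0 pos [ 455.1 -362.1   48.6] yaw 85.63 tilt [ 0.0012 -0.0008]
 slide before turn [-0.47 -0.24  6.91] ; turn dz 0.002
 slide after turn [-0.47 -0.23  6.91]
```

View pics/w12.png

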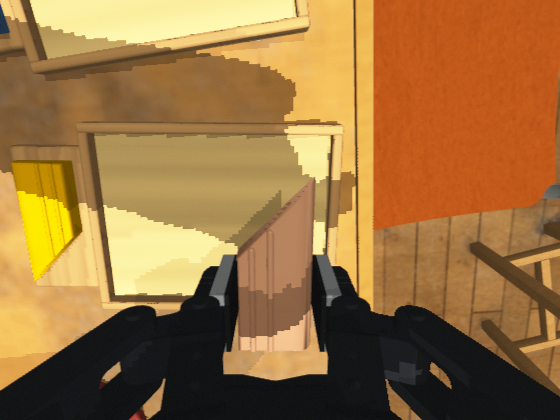

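```bash
python3 -c "
from h import *
c=load('w12');f=lambda a,b:onplane(c,a,b,14)
Y=[f(79,123),f(342,126),f(104,308)];print(np.round(Y,1),np.degrees(np.arctan2(*(Y[1]-Y[0])[[1,0]])),(Y[1]+Y[2])/2,np.linalg.norm(Y[1]-Y[0]),np.linalg.norm(Y[2]-Y[0]))
"
```

```text
[[ 349.8 -292.3   14. ]
 [ 496.8 -305.1   14. ]
 [ 338.9 -409.6   14. ]] -4.9725068875385965 [ 417.8796069  -357.36719044   14.        ] 147.5252167994193 117.79663471641247
```

```bash
python3 -m handwheel '[{"slide":[-0.45,-0.35,0],"dr":[0,0,0]},{"slide":[0,0,2],"dr":[0,0,0]},{"slide":[0,0,2],"dr":[0,0,0]},{"slide":[0,0,1.5],"dr":[0,0,0]},{"slide":[0,0,1],"dr":[0,0,0]},{"slide":[0,0,0.3],"dr":[0,0,0]},{"slide":[0,0,0.1],"dr":[0,0,0]},{"slide":[0,0,0],"dr":[0,0,0]},{"slide":[0,0,0],"dr":[0,0,0]}]'
```

```text
time: 21.95
position: [450.9, -366.4, -20.6]
tcp_rot: [[0.076, 0.997, 0.001], [0.997, -0.076, -0.001], [-0.001, 0.001, -1.0]]
contact_force: [0.3, 0.1, -1.0]
opening: 30.7
```

```bash
python3 -m handwheel '[{"slide":[0,0,0.1],"dr":[0,0,0]},{"slide":[0,0,0],"dr":[0,0,0]},{"slide":[0,0,0],"dr":[0,0,0]}]'
python3 -m handwheel '[{"slide":[0,0,0],"dr":[0,0,0]},{"slide":[0,0,0],"dr":[0,0,0]},{"slide":[0,0,0],"dr":[0,0,0]},{"slide":[0,0,-0.3],"dr":[0,0,0]},{"slide":[0,0,-1],"dr":[0,0,0]},{"slide":[0,0,-3],"dr":[0,0,0]},{"slide":[0,0,-4],"dr":[0,0,0]},{"slide":[0,0,-4],"dr":[0,0,0]},{"slide":[0,0,0],"dr":[0,0,0]},{"slide":[0,0,0],"dr":[0,0,0]}]' -0.1
python3 -c "
from h import *
go(442.7,22.4,120,16.6);c=snap('wrist','w13');W=cloud(c)"
```

```text
time: 22.25
position: [450.6, -366.2, -22.1]
tcp_rot: [[0.076, 0.997, 0.0], [0.997, -0.076, -0.0], [-0.0, 0.0, -1.0]]
contact_force: [-0.6, -0.9, 1.4]
opening: 31.2
time: 23.25
position: [450.9, -366.6, 102.3]
tcp_rot: [[0.076, 0.997, 0.002], [0.997, -0.076, -0.002], [-0.002, 0.002, -1.0]]
contact_force: [0.2, -0.0, -1.3]
opening: 38.2
t 23.25 pos [ 450.9 -366.6  102.3] yaw 85.63 tilt [ 0.002 -0.002]
 slide before turn [38.72 -3.78 -1.85] ; turn dz 1.205
 slide after turn [ 10.33 -37.51  -1.77]
```

View pics/w13.png

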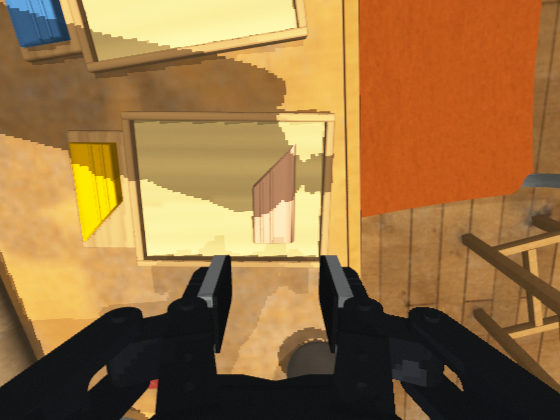

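Tile is in the yellow tray, at about (275,200) in the picture. Now I'll take the empty mould back.

```bash
python3 -m handwheel '[{"slide":[3,0,-2],"dr":[0,0,0]},{"slide":[5,0,-1],"dr":[0,0,0]},{"slide":[5,0,0],"dr":[0,0,0]},{"slide":[5,0,0],"dr":[0,0,0]},{"slide":[5,0,0],"dr":[0,0,0]},{"slide":[5,0,0],"dr":[0,0,0]},{"slide":[5,-0.8,0],"dr":[0,0,0]},{"slide":[3.7,-1.5,0],"dr":[0,0,0]},{"slide":[2,-1.5,0],"dr":[0,0,0.06]},{"slide":[0,0,0],"dr":[0,0,0.12]}]' 1
python3 -m handwheel '[{"slide":[0,0,0],"dr":[0,0,0.13]},{"slide":[0,0,0],"dr":[0,0,0.13]},{"slide":[0,0,0],"dr":[0,0,0.13]},{"slide":[0,0,0],"dr":[0,0,0.13]},{"slide":[0,0,0],"dr":[0,0,0.13]},{"slide":[0,0,0],"dr":[0,0,0.13]},{"slide":[0,0,0],"dr":[0,0,0.13]},{"slide":[0,0,0],"dr":[0,0,0.11]},{"slide":[0,0,0],"dr":[0,0,0]},{"slide":[0,0,0],"dr":[0,0,0]}]'
python3 -c "
from h import *
go(443,21.8,50,16.6);c=snap('wrist','w14');W=cloud(c)"
```

```text
time: 24.3
position: [439.2, 24.5, 129.6]
tcp_rot: [[0.25, 0.968, -0.003], [0.968, -0.25, 0.001], [0.0, -0.003, -1.0]]
contact_force: [-0.3, -0.7, 0.7]
opening: 84.9
time: 25.3
position: [441.3, 21.1, 129.8]
tcp_rot: [[0.956, 0.294, -0.002], [0.294, -0.956, -0.0], [-0.002, -0.0, -1.0]]
contact_force: [-0.5, 0.9, 0.3]
opening: 85.2
t 25.3 pos [441.3  21.1 129.8] yaw 17.09 tilt [-0.0017 -0.0002]
 slide before turn [ 0.19 -0.02  7.98] ; turn dz 0.009
 slide after turn [ 0.18 -0.02  7.98]
```

View pics/w14.png

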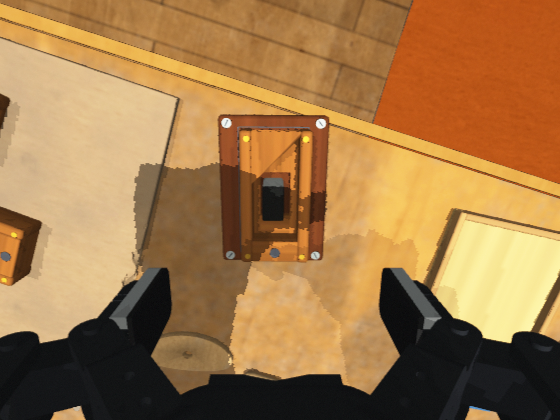

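```bash
python3 -m handwheel '[{"slide":[0.18,0,2],"dr":[0,0,0.009]},{"slide":[0,0,4],"dr":[0,0,0]},{"slide":[0,0,3],"dr":[0,0,0]},{"slide":[0,0,2],"dr":[0,0,0]},{"slide":[0,0,2],"dr":[0,0,0]},{"slide":[0,0,1],"dr":[0,0,0]},{"slide":[0,0,0.5],"dr":[0,0,0]},{"slide":[0,0,0],"dr":[0,0,0]},{"slide":[0,0,0],"dr":[0,0,0]}]'
python3 -m handwheel '[{"slide":[0,0,0],"dr":[0,0,0]},{"slide":[0,0,0],"dr":[0,0,0]},{"slide":[0,0,0],"dr":[0,0,0]},{"slide":[0,0,0],"dr":[0,0,0]},{"slide":[0,0,0],"dr":[0,0,0]},{"slide":[0,0,0],"dr":[0,0,0]}]' -1 60
python3 -m handwheel '[{"slide":[0,0,-1],"dr":[0,0,0]},{"slide":[0,0,-2],"dr":[0,0,0]},{"slide":[0,0,-2],"dr":[0,0,0]},{"slide":[0,0,-2],"dr":[0,0,0]},{"slide":[0,0,-2],"dr":[0,0,0]},{"slide":[0,0,-1],"dr":[0,0,0]},{"slide":[0,-3,0],"dr":[0,0,0]},{"slide":[0,0,0],"dr":[0,0,0]}]'
python3 -c "
from h import *
go(434,167,-20.5,83.5)"
```

```text
time: 26.25
position: [444.0, 21.6, -14.0]
tcp_rot: [[0.959, 0.282, 0.001], [0.282, -0.959, 0.0], [0.001, 0.0, -1.0]]
contact_force: [0.3, 0.4, -0.2]
opening: 85.5
time: 26.85
position: [444.1, 21.5, -13.7]
tcp_rot: [[0.959, 0.282, 0.001], [0.282, -0.959, -0.0], [0.001, 0.0, -1.0]]
contact_force: [-1.3, -0.7, 7.8]
opening: 53.1
time: 27.65
position: [434.4, 53.3, 86.1]
tcp_rot: [[0.959, 0.285, 0.001], [0.285, -0.959, 0.002], [0.001, -0.001, -1.0]]
contact_force: [0.9, 0.5, -1.0]
opening: 52.8
t 27.65 pos [434.4  53.3  86.1] yaw 16.56 tilt [0.0006 0.0017]
 slide before turn [  3.19 -10.9   10.68] ; turn dz -1.168
 slide after turn [11.29 -1.33 10.66]
```

```bash
python3 -m handwheel '[{"slide":[0,0,0],"dr":[0,0,-0.1]},{"slide":[0,0,0],"dr":[0,0,-0.14]},{"slide":[0,0,0],"dr":[0,0,-0.14]},{"slide":[0,0,0],"dr":[0,0,-0.14]},{"slide":[0,0,0],"dr":[0,0,-0.14]},{"slide":[0,0,0],"dr":[0,0,-0.14]},{"slide":[0,0,0],"dr":[0,0,-0.14]},{"slide":[0,0,0],"dr":[0,0,-0.14]},{"slide":[2,0,0],"dr":[0,0,-0.09]},{"slide":[4,0,0],"dr":[0,0,0]}]'
python3 -m handwheel '[{"slide":[4,-1,2],"dr":[0,0,0]},{"slide":[1.3,0,2],"dr":[0,0,0]},{"slide":[0,0,2],"dr":[0,0,0]},{"slide":[0,0,2],"dr":[0,0,0]},{"slide":[0,0,1],"dr":[0,0,0]},{"slide":[0,0,0.7],"dr":[0,0,0]},{"slide":[0,0,0],"dr":[0,0,0]},{"slide":[0,0,0],"dr":[0,0,0]}]'
python3 -c "
from h import *
go(434,167,-17.7,83.5)"
```

```text
time: 28.65
position: [443.9, 107.2, 85.0]
tcp_rot: [[0.117, 0.993, -0.002], [0.993, -0.117, -0.002], [-0.002, -0.001, -1.0]]
contact_force: [0.7, 0.5, -1.5]
opening: 52.8
time: 29.45
position: [440.3, 163.7, -11.0]
tcp_rot: [[0.115, 0.993, 0.001], [0.993, -0.115, 0.0], [0.0, 0.001, -1.0]]
contact_force: [-0.7, 0.3, -1.1]
opening: 53.0
t 29.45 pos [440.3 163.7 -11. ] yaw 83.4 tilt [0.0006 0.0002]
 slide before turn [ 0.26 -0.67  0.67] ; turn dz -0.002
 slide after turn [ 0.26 -0.67  0.67]
```

```bash
python3 -m handwheel '[{"slide":[0.8,-0.5,0],"dr":[0,0,0]},{"slide":[0,0,0.4],"dr":[0,0,0]},{"slide":[0,0,0.2],"dr":[0,0,0]},{"slide":[0,0,0.1],"dr":[0,0,0]},{"slide":[0,0,0],"dr":[0,0,0]},{"slide":[0,0,0],"dr":[0,0,0]}]'
python3 -m handwheel '[{"slide":[0,0,0],"dr":[0,0,0]},{"slide":[0,0,0],"dr":[0,0,0]},{"slide":[0,0,0],"dr":[0,0,0]},{"slide":[0,0,0],"dr":[0,0,0]},{"slide":[0,0,-1],"dr":[0,0,0]},{"slide":[0,0,-3],"dr":[0,0,0]},{"slide":[0,0,-4],"dr":[0,0,0]},{"slide":[2,0,-3],"dr":[0,0,0]},{"slide":[4,0,0],"dr":[0,0,0]},{"slide":[3,0,0],"dr":[0,0,0]}]' 1
python3 -m handwheel '[{"slide":[2,0,0],"dr":[0,0,0]},{"slide":[0,0,0],"dr":[0,0,0]},{"slide":[0,0,0],"dr":[0,0,0]}]'
python3 -c "
from h import *
go(436.8,294.7,40,79.4);c=snap('wrist','w15');snap('side','s15')"
```

```text
time: 30.05
position: [436.0, 172.2, -17.9]
tcp_rot: [[0.114, 0.993, 0.001], [0.993, -0.114, 0.0], [0.0, 0.001, -1.0]]
contact_force: [-3.1, 0.5, 8.8]
opening: 53.0
time: 31.05
position: [447.2, 263.3, 93.7]
tcp_rot: [[0.116, 0.993, 0.003], [0.993, -0.116, 0.002], [0.003, 0.003, -1.0]]
contact_force: [0.5, 0.7, -0.4]
opening: 85.4
time: 31.35
position: [448.2, 280.9, 91.7]
tcp_rot: [[0.114, 0.993, -0.0], [0.993, -0.114, -0.001], [-0.001, -0.0, -1.0]]
contact_force: [0.2, -0.9, 0.1]
opening: 85.4
t 31.35 pos [448.2 280.9  91.7] yaw 83.46 tilt [-0.0004 -0.0006]
 slide before turn [ 1.24 -1.28  5.17] ; turn dz 0.071
 slide after turn [ 1.15 -1.37  5.17]
```

View pics/w15.png

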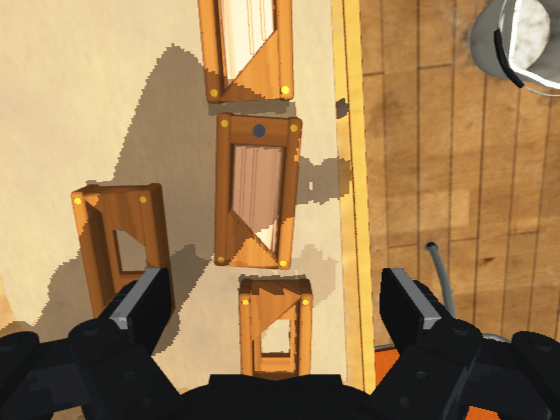

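View pics/s15.png

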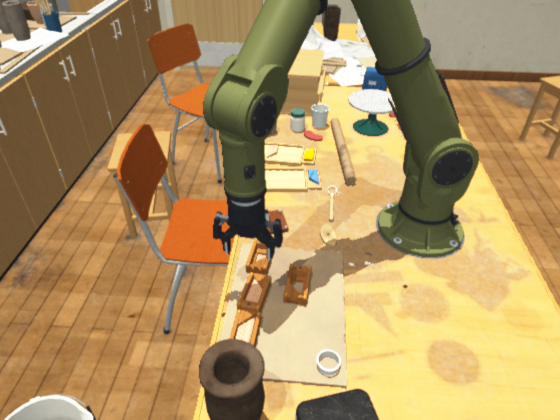

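```bash
python3 -c "
from h import *
c=load('w15');Q=np.array([onplane(c,u,v,36) for u,v in [(224,123),(295,128),(285,263),(221,260)]]);print(Q.mean(0))
print(np.degrees(np.arctan2(*(Q[0]-Q[3])[[1,0]])),np.degrees(np.arctan2(*(Q[1]-Q[2])[[1,0]])),np.linalg.norm(np.diff(Q,axis=0),axis=1))
go(*(Q.mean(0)[:2]),-21,79.4)
"
```

```text
[436.91506096 295.34082918  36.        ]
79.88966663034682 80.07108558442295 [44.08480216 91.71196154 44.37749316]
t 31.45 pos [448.5 279.7  91.5] yaw 83.35 tilt [-0.0004 -0.0013]
 slide before turn [ 1.43 -1.32 11.25] ; turn dz 0.069
 slide after turn [ 1.32 -1.42 11.25]
```

```bash
python3 -m handwheel '[{"slide":[0,0,0],"dr":[0,0,0.066]},{"slide":[1.34,-1.41,1],"dr":[0,0,0]},{"slide":[0,0,3],"dr":[0,0,0]},{"slide":[0,0,3],"dr":[0,0,0]},{"slide":[0,0,2],"dr":[0,0,0]},{"slide":[0,0,1],"dr":[0,0,0]},{"slide":[0,0,0.9],"dr":[0,0,0]},{"slide":[0,0,0],"dr":[0,0,0]},{"slide":[0,0,0],"dr":[0,0,0]}]'
python3 -m handwheel '[{"slide":[0,0,0],"dr":[0,0,0]},{"slide":[0,0,0],"dr":[0,0,0]},{"slide":[0,0,0],"dr":[0,0,0]},{"slide":[0,0,0],"dr":[0,0,0]},{"slide":[0,0,0],"dr":[0,0,0]},{"slide":[0,0,0],"dr":[0,0,0]}]' -1 60
python3 -m handwheel '[{"slide":[0,0,-0.5],"dr":[0,0,0]},{"slide":[0,0,-1.5],"dr":[0,0,0]},{"slide":[0,0,-2],"dr":[0,0,0]},{"slide":[0,0,-2],"dr":[0,0,0]},{"slide":[0,0,-2],"dr":[0,0,0]},{"slide":[0,0,-2],"dr":[0,0,0]},{"slide":[0,0,-1],"dr":[0,0,0]},{"slide":[-2,0,0],"dr":[0,0,0]},{"slide":[-4,0,0],"dr":[0,0,0]},{"slide":[-4,0,0],"dr":[0,0,0]}]'
python3 -c "
from h import *
go(442.4,22.6,88,16.6)"
```

```text
time: 32.35
position: [437.5, 297.1, -16.9]
tcp_rot: [[0.18, 0.984, 0.001], [0.984, -0.18, 0.0], [0.001, 0.001, -1.0]]
contact_force: [0.4, 0.5, 0.4]
opening: 85.4
time: 32.95
position: [437.6, 297.3, -16.6]
tcp_rot: [[0.18, 0.984, 0.001], [0.984, -0.18, 0.001], [0.001, 0.001, -1.0]]
contact_force: [-0.9, -2.0, 6.5]
opening: 52.8
time: 33.95
position: [418.4, 197.8, 92.3]
tcp_rot: [[0.179, 0.984, -0.0], [0.984, -0.179, 0.0], [-0.0, -0.0, -1.0]]
contact_force: [0.7, -0.5, -2.2]
opening: 53.0
t 33.95 pos [418.4 197.8  92.3] yaw 79.71 tilt [-0.0004  0.    ]
 slide before turn [-16.81   5.49   0.42] ; turn dz 1.102
 slide after turn [-2.71 17.48  0.43]
```

```bash
python3 -m handwheel '[{"slide":[-3,0,0],"dr":[0,0,0.06]},{"slide":[-2,0,0],"dr":[0,0,0.13]},{"slide":[0,0,0],"dr":[0,0,0.13]},{"slide":[0,0,0],"dr":[0,0,0.13]},{"slide":[0,0,0],"dr":[0,0,0.13]},{"slide":[0,0,0],"dr":[0,0,0.13]},{"slide":[0,0,0],"dr":[0,0,0.13]},{"slide":[0,0,0],"dr":[0,0,0.13]},{"slide":[0,0,0],"dr":[0,0,0.132]},{"slide":[0,0,0],"dr":[0,0,0]}]'
python3 -c "
from h import *
go(442.4,22.6,88,16.6)"
```

```text
time: 34.95
position: [408.6, 149.7, 92.4]
tcp_rot: [[0.959, 0.282, -0.0], [0.282, -0.959, -0.0], [-0.0, 0.0, -1.0]]
contact_force: [-0.3, 0.6, -3.1]
opening: 53.0
t 34.95 pos [408.6 149.7  92.4] yaw 16.4 tilt [-0.0004 -0.0003]
 slide before turn [-0.34 13.15  0.44] ; turn dz -0.004
 slide after turn [-0.39 13.14  0.44]
```

```bash
python3 -m handwheel '[{"slide":[-0.19,2,0],"dr":[0,0,-0.004]},{"slide":[0,3,0],"dr":[0,0,0]},{"slide":[0,3,0],"dr":[0,0,0]},{"slide":[0,3,0],"dr":[0,0,0]},{"slide":[0,1.5,0],"dr":[0,0,0]},{"slide":[0,0.64,0],"dr":[0,0,0]},{"slide":[0,0,0],"dr":[0,0,0]},{"slide":[0,0,0],"dr":[0,0,0]}]'
python3 -c "
from h import *
c=snap('wrist','w16');go(442.4,22.6,-12.6,16.6)"
```

```text
time: 35.75
position: [444.5, 24.3, 92.4]
tcp_rot: [[0.957, 0.29, -0.0], [0.29, -0.957, 0.001], [-0.0, -0.001, -1.0]]
contact_force: [-0.7, 0.1, -2.6]
opening: 52.8
t 35.8 pos [444.5  24.5  92.5] yaw 16.86 tilt [-0.0002  0.0006]
 slide before turn [-0.26  0.12 10.51] ; turn dz 0.005
 slide after turn [-0.26  0.12 10.51]
```

View pics/w16.png

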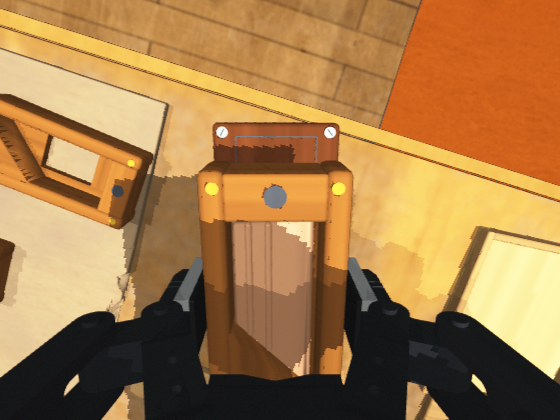

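```bash
python3 -c "
from h import *
c=load('w16');R=np.array(r.sense()['tcp_rot']);A,B=onplane(c,211.5,189,145),onplane(c,338.5,189,145)
print('mould',(A+B)/2-46*R[:,0],np.linalg.norm(A-B));s=(onplane(c,222,132,14)+onplane(c,330.5,132,14))/2;print('stand',s-56*R[:,0])"
python3 -m handwheel '[{"slide":[-0.06,0.12,1],"dr":[0,0,0.004]},{"slide":[0,0,2],"dr":[0,0,0]},{"slide":[0,0,2],"dr":[0,0,0]},{"slide":[0,0,1.5],"dr":[0,0,0]},{"slide":[0,0,1],"dr":[0,0,0]},{"slide":[0,0,1],"dr":[0,0,0]},{"slide":[0,0,0.8],"dr":[0,0,0]},{"slide":[0,0,0.5],"dr":[0,0,0]},{"slide":[0,0,0],"dr":[0,0,0]},{"slide":[0,0,0],"dr":[0,0,0]}]'
```

```text
mould [442.15800741  23.67267173 145.00115947] 43.05629926934683
stand [441.88927891  22.69553366  14.00141152]
time: 36.8
position: [444.8, 22.0, -5.3]
tcp_rot: [[0.959, 0.284, 0.0], [0.284, -0.959, 0.0], [0.0, 0.0, -1.0]]
contact_force: [0.3, -0.2, -2.0]
opening: 53.0
```

```bash
python3 -m handwheel '[{"slide":[0,0,0.4],"dr":[0,0,0]},{"slide":[0,0,0.3],"dr":[0,0,0]},{"slide":[0,0,0.1],"dr":[0,0,0]},{"slide":[0,0,0],"dr":[0,0,0]},{"slide":[0,0,0],"dr":[0,0,0]}]'
python3 -m handwheel '[{"slide":[0,0,0],"dr":[0,0,0]},{"slide":[0,0,0],"dr":[0,0,0]},{"slide":[0,0,0],"dr":[0,0,0]},{"slide":[0,0,0],"dr":[0,0,0]},{"slide":[0,0,-1],"dr":[0,0,0]},{"slide":[0,0,-2],"dr":[0,0,0]},{"slide":[0,0,-2.5],"dr":[0,0,0]},{"slide":[0,0,0],"dr":[0,0,0]},{"slide":[0,0,0],"dr":[0,0,0]}]' 1
python3 -c "
from h import *
c=snap('wrist','w17');go(442.4,22.6,22.5,16.6);W=cloud(c)
for u,v in [(260,240),(260,270),(260,300),(290,300),(290,250),(290,220)]: print(u,v,W[v,u].round(1))
cv2.imwrite('pics/w17z.png',cv2.resize(c['frame'][130:345,180:360],None,fx=2.8,fy=2.8))"
```

```text
time: 37.3
position: [445.0, 21.9, -12.4]
tcp_rot: [[0.959, 0.284, 0.002], [0.284, -0.959, -0.0], [0.001, 0.001, -1.0]]
contact_force: [-3.2, -0.6, 17.3]
opening: 53.1
time: 38.2
position: [445.1, 21.9, 42.2]
tcp_rot: [[0.959, 0.283, 0.002], [0.283, -0.959, 0.0], [0.002, 0.0, -1.0]]
contact_force: [0.2, 0.5, -0.0]
opening: 85.6
t 38.25 pos [444.6  21.8  41.6] yaw 16.47 tilt [ 0.0004 -0.    ]
 slide before turn [-0.19 -0.14  1.91] ; turn dz -0.002
 slide after turn [-0.19 -0.14  1.91]
260 240 [454.8  32.   62. ]
260 270 [440.   27.8  61.2]
260 300 [425.5  23.7  62.3]
290 300 [429.1   9.8  61.4]
290 250 [453.5  17.3  60.9]
290 220 [468.   21.9  63.1]
```

View pics/w17z.png

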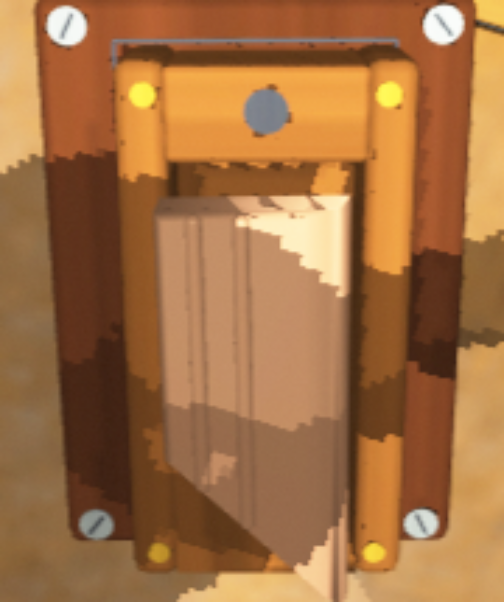

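```bash
python3 -c "
from h import *
c=load('w17');s=r.sense();R=np.array(s['tcp_rot']);p=np.array(s['position'])
L=lambda a,b:R.T@(onplane(c,180+a/2.8,130+b/2.8,62)-p)
for q in [(157,212),(348,212),(163,460),(345,500),(340,600)]: print(q,L(*q).round(1))
"
```

```text
(157, 212) [ 28.8 -17.2 -20.4]
(348, 212) [ 28.8  12.8 -20.4]
(163, 460) [-14.9 -17.5 -20.4]
(345, 500) [-22.6  13.5 -20.4]
(340, 600) [-42.7  13.1 -20.4]
```

```bash
python3 -m handwheel '[{"slide":[-0.2,-0.13,0.5],"dr":[0,0,0]},{"slide":[0,0,0.9],"dr":[0,0,0]},{"slide":[0,0,0.4],"dr":[0,0,0]},{"slide":[0,0,0],"dr":[0,0,0]},{"slide":[0,0,0],"dr":[0,0,0]}]' 0.3
python3 -c "
from h import *
go(442.4,22.6,22.5,16.6)"
python3 -m handwheel '[{"slide":[0,0,0],"dr":[0,0,0]},{"slide":[0,0,0],"dr":[0,0,0]},{"slide":[0,0,0],"dr":[0,0,0]},{"slide":[0,0,0],"dr":[0,0,0]},{"slide":[0,0,0],"dr":[0,0,0]},{"slide":[0,0,0],"dr":[0,0,0]}]' -1 40
python3 -m handwheel '[{"slide":[0,0,-1],"dr":[0,0,0]},{"slide":[0,0,-2],"dr":[0,0,0]},{"slide":[0,0,-3],"dr":[0,0,0]},{"slide":[0,2,-3],"dr":[0,0,0]},{"slide":[0,4,-2],"dr":[0,0,0]},{"slide":[0,4,0],"dr":[0,0,0]},{"slide":[0,4,0],"dr":[0,0,0]},{"slide":[0,1,0],"dr":[0,0,0]},{"slide":[0,0,0],"dr":[0,0,0]},{"slide":[0,0,0],"dr":[0,0,0]}]'
python3 -c "
from h import *
go(420,-200,100,93.5);snap('wrist','w18');snap('side','s18')"
```

```text
time: 38.75
position: [442.1, 22.7, 23.0]
tcp_rot: [[0.959, 0.284, -0.001], [0.284, -0.959, 0.0], [-0.001, -0.0, -1.0]]
contact_force: [-0.3, 0.8, -0.0]
opening: 55.2
t 38.75 pos [442.1  22.7  23. ] yaw 16.5 tilt [-0.0011  0.    ]
 slide before turn [0.03 0.02 0.05] ; turn dz -0.002
 slide after turn [0.03 0.02 0.05]
time: 39.35
position: [442.4, 22.6, 23.8]
tcp_rot: [[0.959, 0.284, 0.0], [0.284, -0.959, -0.0], [0.0, 0.0, -1.0]]
contact_force: [-1.1, -0.6, 5.7]
opening: 30.7
time: 40.35
position: [484.4, -119.9, 133.5]
tcp_rot: [[0.959, 0.285, -0.001], [0.285, -0.959, 0.001], [-0.0, -0.001, -1.0]]
contact_force: [-0.1, 0.6, -1.2]
opening: 31.1
t 40.35 pos [ 484.4 -119.9  133.5] yaw 16.53 tilt [-0.0006  0.001 ]
 slide before turn [-8.45  5.85  3.35] ; turn dz -1.343
 slide after turn [-7.6  -6.92  3.35]
```

View pics/w18.png

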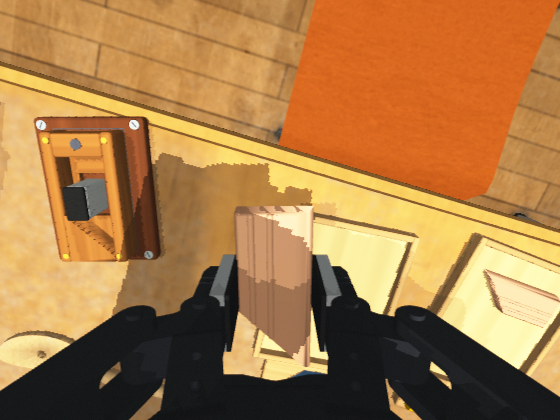

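View pics/s18.png

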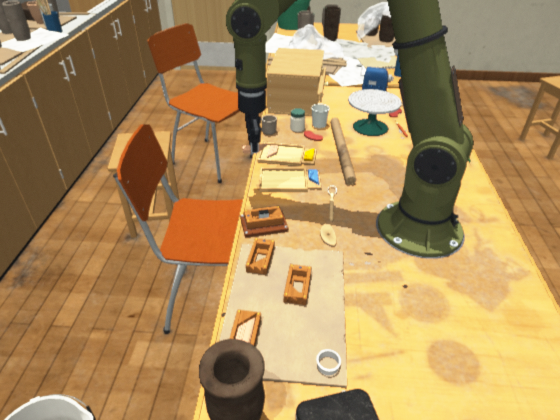

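```bash
python3 -m handwheel '[{"slide":[0,0,0],"dr":[0,0,-0.083]},{"slide":[0,0,0],"dr":[0,0,-0.14]},{"slide":[0,0,0],"dr":[0,0,-0.14]},{"slide":[0,0,0],"dr":[0,0,-0.14]},{"slide":[0,0,0],"dr":[0,0,-0.14]},{"slide":[0,0,0],"dr":[0,0,-0.14]},{"slide":[0,0,0],"dr":[0,0,-0.14]},{"slide":[0,0,0],"dr":[0,0,-0.14]},{"slide":[0,0,0],"dr":[0,0,-0.14]},{"slide":[0,0,0],"dr":[0,0,-0.14]}]'
python3 -m handwheel '[{"slide":[-2,-2,0],"dr":[0,0,0]},{"slide":[-3,-3,0],"dr":[0,0,0]},{"slide":[-2.6,-2,0],"dr":[0,0,0]},{"slide":[0,-1.6,1],"dr":[0,0,0]},{"slide":[0,0,3],"dr":[0,0,0]},{"slide":[0,0,3],"dr":[0,0,0]},{"slide":[0,0,1.5],"dr":[0,0,0]},{"slide":[0,0,0],"dr":[0,0,0]},{"slide":[0,0,0],"dr":[0,0,0]}]'
python3 -c "
from h import *
go(403,-193.5,-21,93.5);snap('wrist','w19')"
```

```text
time: 41.45
position: [484.7, -119.6, 133.7]
tcp_rot: [[-0.068, 0.998, -0.0], [0.998, 0.068, 0.0], [0.0, -0.0, -1.0]]
contact_force: [-0.7, -0.3, -0.5]
opening: 31.0
time: 42.35
position: [404.0, -201.1, 48.9]
tcp_rot: [[-0.062, 0.998, -0.0], [0.998, 0.062, 0.0], [0.0, -0.0, -1.0]]
contact_force: [-0.3, -1.9, -0.1]
opening: 30.8
t 42.35 pos [ 404.  -201.1   48.9] yaw 93.56 tilt [-0.0001  0.0004]
 slide before turn [ 0.77 -0.05  6.99] ; turn dz 0.001
 slide after turn [ 0.77 -0.05  6.99]
```

View pics/w19.png

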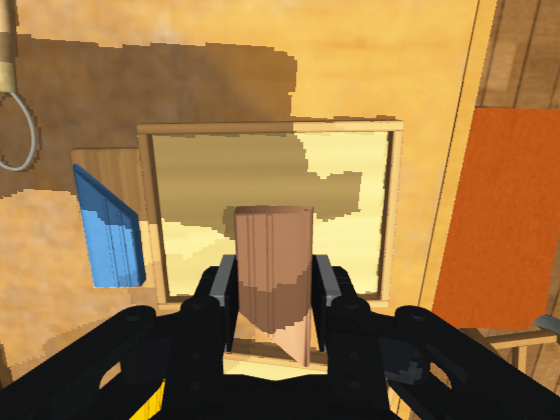

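```bash
python3 -c "
from h import *
c=load('w19');f=lambda a,b:onplane(c,a,b,14)
print((f(403,121)+f(158,311))/2,(f(137,126)+f(388,306))/2)"
python3 -m handwheel '[{"slide":[0.75,0,0],"dr":[0,0,0]},{"slide":[0,0,2],"dr":[0,0,0]},{"slide":[0,0,2],"dr":[0,0,0]},{"slide":[0,0,1.5],"dr":[0,0,0]},{"slide":[0,0,1],"dr":[0,0,0]},{"slide":[0,0,0.4],"dr":[0,0,0]},{"slide":[0,0,0.1],"dr":[0,0,0]},{"slide":[0,0,0],"dr":[0,0,0]},{"slide":[0,0,0],"dr":[0,0,0]}]'
```

```text
[ 400.89166902 -199.2163054    14.        ] [ 401.5188472 -198.7064752   14.       ]
time: 43.3
position: [403.6, -194.9, -21.0]
tcp_rot: [[-0.06, 0.998, 0.001], [0.998, 0.06, -0.0], [-0.001, 0.001, -1.0]]
contact_force: [-1.4, -0.1, -0.9]
opening: 31.0
```

```bash
python3 -m handwheel '[{"slide":[0,0,0.05],"dr":[0,0,0]},{"slide":[0,0,0],"dr":[0,0,0]},{"slide":[0,0,0],"dr":[0,0,0]}]'
python3 -m handwheel '[{"slide":[0,0,0],"dr":[0,0,0]},{"slide":[0,0,0],"dr":[0,0,0]},{"slide":[0,0,0],"dr":[0,0,0]},{"slide":[0,0,-0.3],"dr":[0,0,0]},{"slide":[0,0,-1],"dr":[0,0,0]},{"slide":[0,0,-3],"dr":[0,0,0]},{"slide":[0,0,-4],"dr":[0,0,0]},{"slide":[0,0,-4],"dr":[0,0,0]},{"slide":[0,0,-2],"dr":[0,0,0]},{"slide":[0,0,0],"dr":[0,0,0]}]' -0.05
python3 -c "
from h import *
go(443,21.9,130,16.6);c=snap('wrist','w20')"
```

```text
time: 43.6
position: [403.6, -195.0, -21.2]
tcp_rot: [[-0.06, 0.998, 0.001], [0.998, 0.06, -0.001], [-0.001, 0.001, -1.0]]
contact_force: [-0.7, 0.6, 7.8]
opening: 30.7
time: 44.6
position: [404.7, -195.2, 124.3]
tcp_rot: [[-0.06, 0.998, 0.005], [0.998, 0.06, -0.003], [-0.003, 0.005, -1.0]]
contact_force: [0.8, -0.4, -0.9]
opening: 40.7
t 44.6 pos [ 404.7 -195.2  124.3] yaw 93.42 tilt [ 0.0049 -0.0028]
 slide before turn [21.45  5.12 -0.61] ; turn dz 1.341
 slide after turn [  9.87 -19.72  -0.57]
```

View pics/w20.png

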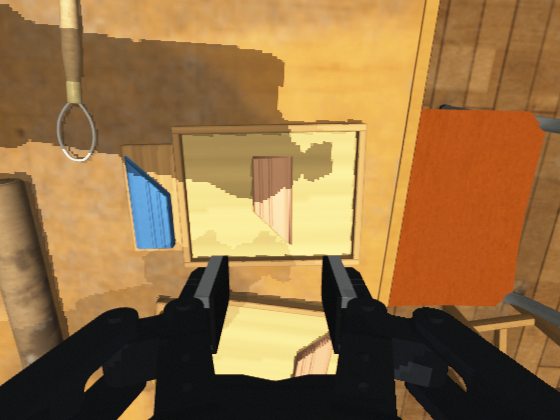

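Left-hand tile is in the blue tray, at about (272,200). Back to the stand for the mould.

```bash
python3 -m handwheel '[{"slide":[3,1,0],"dr":[0,0,0]},{"slide":[4,1,0],"dr":[0,0,0]},{"slide":[5,1,0],"dr":[0,0,0]},{"slide":[5,1,0],"dr":[0,0,0]},{"slide":[3,1.1,0],"dr":[0,0,0]},{"slide":[1.45,0,0],"dr":[0,0,0.081]},{"slide":[0,0,0],"dr":[0,0,0.14]},{"slide":[0,0,0],"dr":[0,0,0.14]},{"slide":[0,0,0],"dr":[0,0,0.14]},{"slide":[0,0,0],"dr":[0,0,0.14]}]' 1
python3 -m handwheel '[{"slide":[0,0,0],"dr":[0,0,0.14]},{"slide":[0,0,0],"dr":[0,0,0.14]},{"slide":[0,0,0],"dr":[0,0,0.14]},{"slide":[0,0,0],"dr":[0,0,0.14]},{"slide":[0,0,0],"dr":[0,0,0.14]},{"slide":[0,0,0],"dr":[0,0,0]},{"slide":[0,0,0],"dr":[0,0,0]}]'
python3 -c "
from h import *
go(443.0,21.5,-14,16.6);c=snap('wrist','w21')"
```

```text
time: 45.65
position: [439.9, 20.5, 120.0]
tcp_rot: [[0.553, 0.833, -0.002], [0.833, -0.553, -0.0], [-0.001, -0.002, -1.0]]
contact_force: [0.6, 0.5, -0.3]
opening: 85.6
time: 46.35
position: [440.3, 20.6, 120.4]
tcp_rot: [[0.957, 0.29, -0.002], [0.29, -0.957, -0.0], [-0.002, -0.0, -1.0]]
contact_force: [0.1, -0.2, -0.4]
opening: 85.4
t 46.35 pos [440.3  20.6 120.4] yaw 16.87 tilt [-0.0015 -0.0002]
 slide before turn [ 0.3  -0.   13.44] ; turn dz 0.005
 slide after turn [ 2.800e-01 -1.000e-02  1.344e+01]
```

View pics/w21.png

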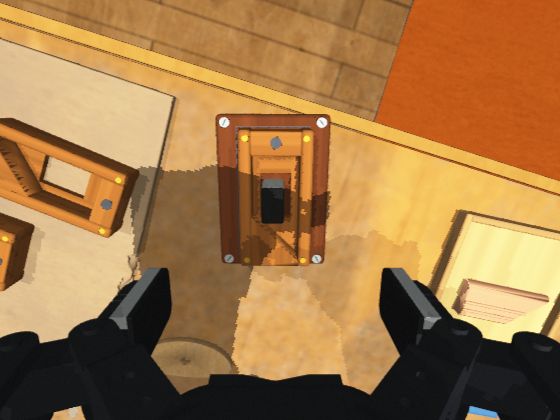

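```bash
python3 -m handwheel '[{"slide":[0.25,0,2],"dr":[0,0,0]},{"slide":[0,0,4],"dr":[0,0,0]},{"slide":[0,0,3],"dr":[0,0,0]},{"slide":[0,0,2],"dr":[0,0,0]},{"slide":[0,0,1],"dr":[0,0,0]},{"slide":[0,0,0.8],"dr":[0,0,0]},{"slide":[0,0,0.5],"dr":[0,0,0]},{"slide":[0,0,0],"dr":[0,0,0]},{"slide":[0,0,0],"dr":[0,0,0]}]'
python3 -m handwheel '[{"slide":[0,0,0],"dr":[0,0,0]},{"slide":[0,0,0],"dr":[0,0,0]},{"slide":[0,0,0],"dr":[0,0,0]},{"slide":[0,0,0],"dr":[0,0,0]},{"slide":[0,0,0],"dr":[0,0,0]},{"slide":[0,0,0],"dr":[0,0,0]}]' -1 60
python3 -m handwheel '[{"slide":[0,0,-1],"dr":[0,0,0]},{"slide":[0,0,-2],"dr":[0,0,0]},{"slide":[0,0,-2],"dr":[0,0,0]},{"slide":[0,0,-2],"dr":[0,0,0]},{"slide":[0,0,-2],"dr":[0,0,0]},{"slide":[0,0,-2],"dr":[0,0,0]},{"slide":[0,-3,0],"dr":[0,0,0]},{"slide":[0,-4,0],"dr":[0,0,0]},{"slide":[0,-3,0],"dr":[0,0,0]},{"slide":[0,0,0],"dr":[0,0,0]}]'
python3 -c "
from h import *
go(437,296,-14,80)"
```

```text
time: 47.3
position: [443.8, 21.2, -11.5]
tcp_rot: [[0.958, 0.286, 0.001], [0.286, -0.958, 0.0], [0.001, 0.0, -1.0]]
contact_force: [0.2, -0.0, -0.4]
opening: 85.4
time: 47.9
position: [443.7, 21.2, -11.3]
tcp_rot: [[0.958, 0.286, 0.001], [0.286, -0.958, -0.0], [0.001, 0.0, -1.0]]
contact_force: [-1.4, 0.0, 7.9]
opening: 52.8
time: 48.9
position: [413.4, 121.2, 98.9]
tcp_rot: [[0.956, 0.292, 0.0], [0.292, -0.956, 0.002], [0.001, -0.002, -1.0]]
contact_force: [0.7, -0.8, -1.1]
opening: 52.9
t 48.9 pos [413.4 121.2  98.9] yaw 16.97 tilt [0.0005 0.0021]
 slide before turn [  7.34 -16.01  11.32] ; turn dz -1.1
 slide after turn [17.63 -0.72 11.29]
```

```bash
python3 -m handwheel '[{"slide":[0,0,0],"dr":[0,0,-0.08]},{"slide":[0,0,0],"dr":[0,0,-0.13]},{"slide":[0,0,0],"dr":[0,0,-0.13]},{"slide":[0,0,0],"dr":[0,0,-0.13]},{"slide":[0,0,0],"dr":[0,0,-0.13]},{"slide":[0,0,0],"dr":[0,0,-0.13]},{"slide":[0,0,0],"dr":[0,0,-0.13]},{"slide":[0,0,0],"dr":[0,0,-0.13]},{"slide":[2,0,0],"dr":[0,0,-0.11]},{"slide":[4,0,0],"dr":[0,0,0]}]'
python3 -m handwheel '[{"slide":[4,0,0],"dr":[0,0,0]},{"slide":[4,0,0],"dr":[0,0,0]},{"slide":[3,-0.6,1],"dr":[0,0,0]},{"slide":[0.4,0,3],"dr":[0,0,0]},{"slide":[0,0,3],"dr":[0,0,0]},{"slide":[0,0,2],"dr":[0,0,0]},{"slide":[0,0,1],"dr":[0,0,0]},{"slide":[0,0,0],"dr":[0,0,0]},{"slide":[0,0,0],"dr":[0,0,0]}]'
python3 -c "
from h import *
go(437,294,-15,80)"
```

```text
time: 49.9
position: [428.0, 171.6, 98.0]
tcp_rot: [[0.182, 0.983, -0.001], [0.983, -0.182, -0.004], [-0.004, -0.0, -1.0]]
contact_force: [1.4, 0.4, -1.7]
opening: 52.8
time: 50.8
position: [442.8, 288.8, -1.2]
tcp_rot: [[0.18, 0.984, 0.001], [0.984, -0.18, 0.0], [0.0, 0.001, -1.0]]
contact_force: [0.1, 0.7, -0.9]
opening: 52.8
t 50.8 pos [442.8 288.8  -1.2] yaw 79.61 tilt [0.0007 0.0003]
 slide before turn [ 0.41 -0.67  1.38] ; turn dz -0.007
 slide after turn [ 0.41 -0.67  1.38]
```

```bash
python3 -m handwheel '[{"slide":[0.4,-0.4,0.5],"dr":[0,0,0]},{"slide":[0,0,0.5],"dr":[0,0,0]},{"slide":[0,0,0.2],"dr":[0,0,0]},{"slide":[0,0,0.15],"dr":[0,0,0]},{"slide":[0,0,0],"dr":[0,0,0]},{"slide":[0,0,0],"dr":[0,0,0]}]'
python3 -m handwheel '[{"slide":[0,0,0],"dr":[0,0,0]},{"slide":[0,0,0],"dr":[0,0,0]},{"slide":[0,0,0],"dr":[0,0,0]},{"slide":[0,0,0],"dr":[0,0,0]},{"slide":[0,0,-1],"dr":[0,0,0]},{"slide":[0,0,-3],"dr":[0,0,0]},{"slide":[0,0,-4],"dr":[0,0,0]},{"slide":[0,0,-4],"dr":[0,0,0]},{"slide":[0,0,-4],"dr":[0,0,0]},{"slide":[0,0,0],"dr":[0,0,0]}]' 1
python3 -m handwheel '[{"slide":[0,0,-4],"dr":[0,0,0]},{"slide":[0,0,-4],"dr":[0,0,0]},{"slide":[2,0,-2],"dr":[0,0,0]},{"slide":[0,0,0],"dr":[0,0,0]},{"slide":[0,0,0],"dr":[0,0,0]}]' 1
python3 -c "
from h import *
go(442,407,150,83.5);c=snap('wrist','w22')"
```

```text
time: 51.4
position: [439.2, 293.4, -15.4]
tcp_rot: [[0.18, 0.984, 0.0], [0.984, -0.18, -0.0], [0.0, 0.0, -1.0]]
contact_force: [-0.2, -0.3, 0.1]
opening: 52.8
time: 52.4
position: [441.0, 295.8, 150.3]
tcp_rot: [[0.18, 0.984, 0.008], [0.984, -0.18, 0.005], [0.007, 0.006, -1.0]]
contact_force: [0.1, 0.4, -0.5]
opening: 85.4
time: 52.9
position: [442.3, 313.0, 244.4]
tcp_rot: [[0.179, 0.984, 0.0], [0.984, -0.179, -0.0], [-0.0, 0.0, -1.0]]
contact_force: [-0.3, -0.5, -0.4]
opening: 85.1
t 52.9 pos [442.3 313.  244.4] yaw 79.67 tilt [ 0.0001 -0.0002]
 slide before turn [ 9.24 -1.72  9.44] ; turn dz -0.067
 slide after turn [ 9.33 -1.1   9.44]
```

View pics/w22.png

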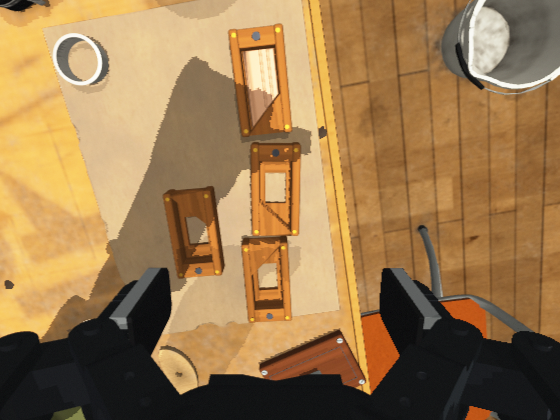

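```bash
python3 -c "
from h import *
c=load('w22');Q=np.array([onplane(c,u,v,36) for u,v in [(234,35),(279,31),(288,128),(245,132)]]);print(Q.mean(0))
print(np.degrees(np.arctan2(*(Q[0]-Q[3])[[1,0]])),np.degrees(np.arctan2(*(Q[1]-Q[2])[[1,0]])),np.linalg.norm(np.diff(Q,axis=0),axis=1))
W=cloud(load('side0'))[335:415,195:270].reshape(-1,3);V=W[W[:,2]>60];print(np.nanpercentile(V,[1,50,99],axis=0))
"
```

```text
[445.30417767 405.96701634  36.        ]
84.96149431984418 85.72342473984685 [43.85435239 92.33470848 45.07960874]
[[384.21442592 539.30970879  85.93241463]
 [433.06711778 595.82055723 185.09692566]
 [480.26712656 634.0939907  193.18167914]]
```

```bash
python3 -m handwheel '[{"slide":[2,0,2],"dr":[0,0,-0.095]},{"slide":[3,-0.4,4],"dr":[0,0,0]},{"slide":[3,-0.4,4],"dr":[0,0,0]},{"slide":[1.3,0,4],"dr":[0,0,0]},{"slide":[0,0,2],"dr":[0,0,0]},{"slide":[0,0,0],"dr":[0,0,0]},{"slide":[0,0,0],"dr":[0,0,0]}]'
python3 -c "
from h import *
go(445.3,406,-18,85.2);c=snap('wrist','w23')"
```

```text
time: 53.65
position: [444.3, 405.1, 84.3]
tcp_rot: [[0.086, 0.996, -0.001], [0.996, -0.086, -0.001], [-0.002, -0.001, -1.0]]
contact_force: [0.1, -0.1, 1.4]
opening: 85.4
t 53.65 pos [444.3 405.1  84.3] yaw 85.06 tilt [-0.0015 -0.0014]
 slide before turn [ 0.12  0.1  10.23] ; turn dz -0.002
 slide after turn [ 0.1   0.09 10.23]
```

View pics/w23.png

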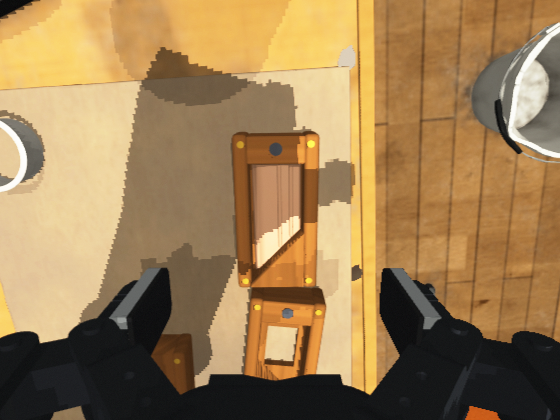

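```bash
python3 -c "
from h import *
c=load('w23');Q=np.array([onplane(c,u,v,36) for u,v in [(240,145),(312,145),(308,281),(244.5,282)]]);print(Q.mean(0))
print(np.degrees(np.arctan2(*(Q[0]-Q[3])[[1,0]])),np.degrees(np.arctan2(*(Q[1]-Q[2])[[1,0]])),np.linalg.norm(np.diff(Q,axis=0),axis=1))
go(*(Q.mean(0)[:2]),-18,85.2)"
```

```text
[444.7166268  406.77180707  36.        ]
85.40369322784271 85.0947833316747 [43.82031986 91.83461709 43.32800348]
t 53.7 pos [444.9 405.6  85.4] yaw 85.04 tilt [0.0002 0.0001]
 slide before turn [ 0.11 -0.03 10.34] ; turn dz -0.003
 slide after turn [ 0.11 -0.03 10.34]
```

```bash
python3 -m handwheel '[{"slide":[0.1,0,2],"dr":[0,0,-0.003]},{"slide":[0,0,3],"dr":[0,0,0]},{"slide":[0,0,3],"dr":[0,0,0]},{"slide":[0,0,1.3],"dr":[0,0,0]},{"slide":[0,0,0.7],"dr":[0,0,0]},{"slide":[0,0,0.1],"dr":[0,0,0]},{"slide":[0,0,0],"dr":[0,0,0]},{"slide":[0,0,0],"dr":[0,0,0]}]'
python3 -m handwheel '[{"slide":[0,0,0],"dr":[0,0,0]},{"slide":[0,0,0],"dr":[0,0,0]},{"slide":[0,0,0],"dr":[0,0,0]},{"slide":[0,0,0],"dr":[0,0,0]},{"slide":[0,0,0],"dr":[0,0,0]},{"slide":[0,0,0],"dr":[0,0,0]}]' -1 60
python3 -m handwheel '[{"slide":[0,0,-0.5],"dr":[0,0,0]},{"slide":[0,0,-1.5],"dr":[0,0,0]},{"slide":[0,0,-2],"dr":[0,0,0]},{"slide":[0,0,-2],"dr":[0,0,0]},{"slide":[0,0,-2],"dr":[0,0,0]},{"slide":[0,0,-2],"dr":[0,0,0]},{"slide":[-1,0,-1],"dr":[0,0,0]},{"slide":[-3,0,0],"dr":[0,0,0]},{"slide":[-4,0,0],"dr":[0,0,0]},{"slide":[-4,0,0],"dr":[0,0,0]}]'
python3 -c "
from h import *
go(442.4,22.6,92,16.6)"
```

```text
time: 54.5
position: [445.3, 407.6, -14.9]
tcp_rot: [[0.083, 0.997, 0.002], [0.997, -0.083, 0.001], [0.002, 0.001, -1.0]]
contact_force: [0.0, -0.6, 0.3]
opening: 85.6
time: 55.1
position: [445.0, 407.2, -15.5]
tcp_rot: [[0.083, 0.997, 0.001], [0.997, -0.083, 0.001], [0.001, 0.001, -1.0]]
contact_force: [-0.5, -0.9, 5.1]
opening: 52.8
time: 56.1
position: [434.0, 285.3, 93.8]
tcp_rot: [[0.082, 0.997, -0.0], [0.997, -0.082, -0.001], [-0.001, -0.0, -1.0]]
contact_force: [1.4, 0.2, -2.8]
opening: 52.8
t 56.1 pos [434.  285.3  93.8] yaw 85.27 tilt [-0.0002 -0.0007]
 slide before turn [-26.12   3.     0.2 ] ; turn dz 1.199
 slide after turn [-6.7  25.42  0.18]
```

```bash
python3 -m handwheel '[{"slide":[-4,0,0],"dr":[0,0,0]},{"slide":[-4,0,0],"dr":[0,0,0]},{"slide":[-4,0,0],"dr":[0,0,0.1]},{"slide":[0,0,0],"dr":[0,0,0.13]},{"slide":[0,0,0],"dr":[0,0,0.13]},{"slide":[0,0,0],"dr":[0,0,0.13]},{"slide":[0,0,0],"dr":[0,0,0.13]},{"slide":[0,0,0],"dr":[0,0,0.13]},{"slide":[0,0,0],"dr":[0,0,0.13]},{"slide":[0,0,0],"dr":[0,0,0.13]}]'
python3 -m handwheel '[{"slide":[0,0,0],"dr":[0,0,0.13]},{"slide":[0,0,0],"dr":[0,0,0.059]},{"slide":[0,0,0],"dr":[0,0,0]},{"slide":[0,0,0],"dr":[0,0,0]}]'
python3 -c "
from h import *
go(442.4,22.6,92,16.6)"
```

```text
time: 57.1
position: [424.2, 167.0, 94.0]
tcp_rot: [[0.891, 0.455, -0.0], [0.455, -0.891, -0.0], [-0.0, 0.0, -1.0]]
contact_force: [0.1, -0.0, -2.4]
opening: 52.8
time: 57.5
position: [424.4, 167.4, 93.9]
tcp_rot: [[0.958, 0.287, -0.0], [0.287, -0.958, -0.0], [-0.0, 0.0, -1.0]]
contact_force: [-0.7, -0.2, -2.1]
opening: 52.9
t 57.5 pos [424.4 167.4  93.9] yaw 16.65 tilt [-0.0002 -0.0002]
 slide before turn [-2.43 14.39  0.19] ; turn dz 0.001
 slide after turn [-2.41 14.39  0.19]
```

```bash
python3 -m handwheel '[{"slide":[-0.4,2,0],"dr":[0,0,0]},{"slide":[-0.6,3,0],"dr":[0,0,0]},{"slide":[-0.6,3,0],"dr":[0,0,0]},{"slide":[-0.6,3,0],"dr":[0,0,0]},{"slide":[-0.2,2.4,0],"dr":[0,0,0]},{"slide":[0,1,0],"dr":[0,0,0]},{"slide":[0,0,0],"dr":[0,0,0]},{"slide":[0,0,0],"dr":[0,0,0]}]'
python3 -c "
from h import *
c=snap('wrist','w24');go(442.4,22.6,-11.5,16.6)"
```

```text
time: 58.3
position: [442.7, 23.9, 93.8]
tcp_rot: [[0.958, 0.286, 0.0], [0.286, -0.958, 0.001], [0.0, -0.001, -1.0]]
contact_force: [0.8, -0.5, -1.5]
opening: 52.9
t 58.35 pos [442.6  24.3  93.8] yaw 16.66 tilt [-0.0001  0.0008]
 slide before turn [-0.07  0.17 10.53] ; turn dz 0.001
 slide after turn [-0.07  0.16 10.53]
```

View pics/w24.png

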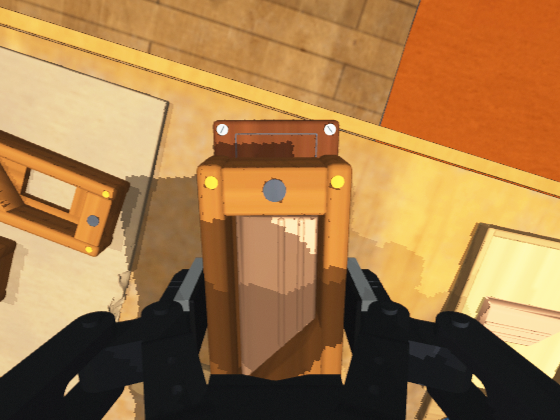

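```bash
python3 -c "
from h import *
c=load('w24');R=np.array(r.sense()['tcp_rot']);A,B=onplane(c,211,182.5,145.3),onplane(c,337.5,182.3,145.3)
print('mould',(A+B)/2-46*R[:,0],np.linalg.norm(A-B));s=(onplane(c,222,130,14)+onplane(c,330,130,14))/2;print('stand',s-56*R[:,0])"
```

```text
mould [442.21460102  24.17315263 145.29160906] 43.04175427994057
stand [441.23492366  22.90514197  13.98978495]
```

```bash
python3 -m handwheel '[{"slide":[-0.05,0.12,1],"dr":[0,0,0]},{"slide":[0,0,2],"dr":[0,0,0]},{"slide":[0,0,2],"dr":[0,0,0]},{"slide":[0,0,1.5],"dr":[0,0,0]},{"slide":[0,0,1],"dr":[0,0,0]},{"slide":[0,0,1],"dr":[0,0,0]},{"slide":[0,0,0.8],"dr":[0,0,0]},{"slide":[0,0,0.5],"dr":[0,0,0]},{"slide":[0,0,0],"dr":[0,0,0]},{"slide":[0,0,0],"dr":[0,0,0]}]'
python3 -m handwheel '[{"slide":[0,0,0.4],"dr":[0,0,0]},{"slide":[0,0,0.2],"dr":[0,0,0]},{"slide":[0,0,0.1],"dr":[0,0,0]},{"slide":[0,0,0],"dr":[0,0,0]},{"slide":[0,0,0],"dr":[0,0,0]}]'
```

```text
time: 59.35
position: [442.6, 21.6, -4.1]
tcp_rot: [[0.959, 0.285, -0.0], [0.285, -0.959, -0.0], [-0.0, 0.0, -1.0]]
contact_force: [-0.9, -0.5, -1.8]
opening: 53.2
time: 59.85
position: [442.1, 21.2, -10.9]
tcp_rot: [[0.959, 0.284, -0.0], [0.284, -0.959, -0.001], [-0.001, 0.0, -1.0]]
contact_force: [-3.5, -1.7, 5.3]
opening: 52.8
```

```bash
python3 -m handwheel '[{"slide":[0,0,0],"dr":[0,0,0]},{"slide":[0,0,0],"dr":[0,0,0]},{"slide":[0,0,0],"dr":[0,0,0]},{"slide":[0,0,0],"dr":[0,0,0]},{"slide":[0,0,-1],"dr":[0,0,0]},{"slide":[0,0,-2],"dr":[0,0,0]},{"slide":[0,0,-2.5],"dr":[0,0,0]},{"slide":[0,0,0],"dr":[0,0,0]},{"slide":[0,0,0],"dr":[0,0,0]}]' 1
python3 -c "
from h import *
c=snap('wrist','w25');go(442.4,22.6,22.5,16.6);W=cloud(c)
for u,v in [(260,240),(260,270),(260,300),(290,300),(290,250),(290,220)]: print(u,v,W[v,u].round(1))
cv2.imwrite('pics/w25z.png',cv2.resize(c['frame'][130:345,180:360],None,fx=2.8,fy=2.8))"
```

```text
time: 60.75
position: [443.2, 21.5, 44.5]
tcp_rot: [[0.959, 0.284, 0.002], [0.284, -0.959, 0.0], [0.002, 0.0, -1.0]]
contact_force: [-0.5, 1.1, -0.1]
opening: 85.5
t 60.8 pos [442.7  21.5  43.9] yaw 16.53 tilt [ 0.0005 -0.0001]
 slide before turn [ 0.01 -0.11  2.14] ; turn dz -0.001
 slide after turn [ 0.01 -0.11  2.14]
260 240 [447.1  30.6  49.4]
260 270 [449.3  29.7  86.7]
260 300 [419.6  22.4  57.6]
290 300 [427.5   9.5  64.2]
290 250 [458.9  20.1  81.7]
290 220 [451.   14.7  14.8]
```

View pics/w25z.png

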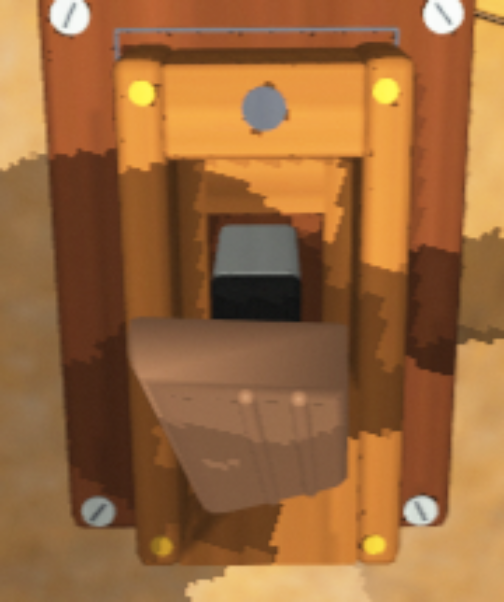

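```bash
python3 -c "
from h import *
c=load('w25');W=cloud(c);s=r.sense();
o=np.array([442.4,22.6,0]);t=np.radians(16.6);R=np.array([[np.cos(t),-np.sin(t),0],[np.sin(t),np.cos(t),0],[0,0,1]])
def P(a,b):
    u,v=int(180+a/2.8),int(130+b/2.8); return ((W[v,u]-o)@R).round(0)
for q in [(145,330),(240,330),(340,330),(145,370),(240,370),(340,375),(170,395),(240,395),(335,395),(200,450),(260,450),(335,450),(215,500),(260,490),(320,480)]: print(q,P(*q))
c=snap('side','s25');cv2.imwrite('pics/s25z.png',cv2.resize(c['frame'][180:250,220:310],None,fx=8,fy=8,interpolation=cv2.INTER_CUBIC))
c=snap('scene','c25');cv2.imwrite('pics/c25z.png',cv2.resize(c['frame'][210:270,240:320],None,fx=8,fy=8,interpolation=cv2.INTER_CUBIC))
"
```

```text
(145, 330) [15. 17. 79.]
(240, 330) [16.  3. 81.]
(340, 330) [ 16. -12.  81.]
(145, 370) [11. 17. 84.]
(240, 370) [11.  3. 84.]
(340, 375) [ 12. -11.  86.]
(170, 395) [ 8. 13. 86.]
(240, 395) [ 8.  3. 87.]
(335, 395) [  9. -10.  88.]
(200, 450) [-10.  10.  69.]
(260, 450) [-7.  0. 74.]
(335, 450) [ -7. -12.  74.]
(215, 500) [-33.   9.  47.]
(260, 490) [-28.   0.  53.]
(320, 480) [-21. -10.  60.]
```

View pics/s25z.png

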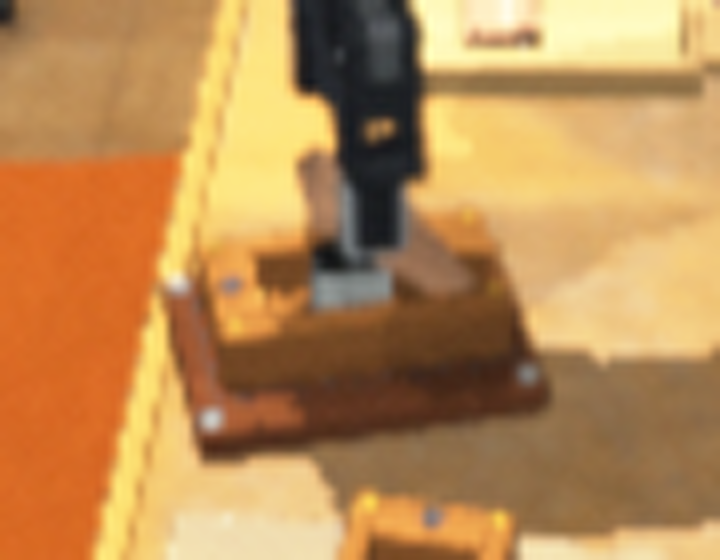

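View pics/c25z.png

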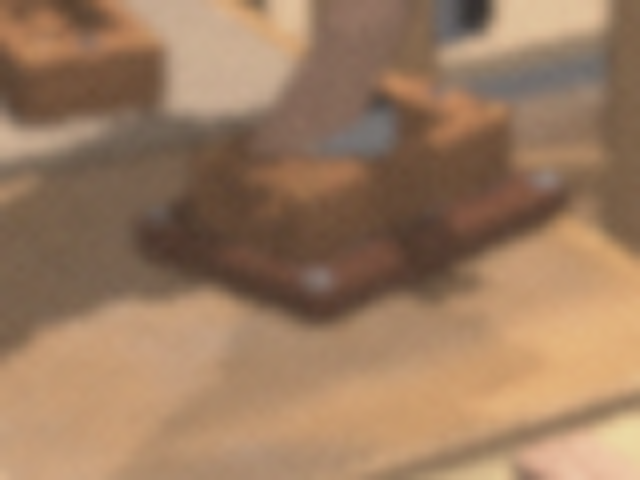

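The tile has tipped about 45° and leans on the post. Its square end is up, the mitred end is down in the pocket, and the face still points upward. I'll grip it across its width as it lies, then tilt the tool to bring it flat at the tray.

```bash
python3 -c "
from h import *
t=np.radians(16.6);R=np.array([[np.cos(t),-np.sin(t)],[np.sin(t),np.cos(t)]])
p=np.array([442.4,22.6])+R@[-8,2.3]
go(*p,18,16.6);print(np.round(r.sense()['q'],2))"
```

```text
t 60.9 pos [442.1  21.5  43.3] yaw 16.54 tilt [-0.0011 -0.0001]
 slide before turn [-0.74 -0.32  2.53] ; turn dz -0.001
 slide after turn [-0.74 -0.33  2.53]
[ 0.11  0.47 -0.31  2.17  0.27  0.54 -1.67]
```

```bash
python3 -m handwheel '[{"slide":[-0.74,-0.32,0],"dr":[0,0,0]},{"slide":[0,0,1],"dr":[0,0,0]},{"slide":[0,0,1],"dr":[0,0,0]},{"slide":[0,0,0.5],"dr":[0,0,0]},{"slide":[0,0,0],"dr":[0,0,0]},{"slide":[0,0,0],"dr":[0,0,0]}]' 0.3
python3 -m handwheel '[{"slide":[0,0,0],"dr":[0,0,0]},{"slide":[0,0,0],"dr":[0,0,0]},{"slide":[0,0,0],"dr":[0,0,0]},{"slide":[0,0,0],"dr":[0,0,0]},{"slide":[0,0,0],"dr":[0,0,0]},{"slide":[0,0,0],"dr":[0,0,0]}]' -1 50
python3 -c "
from h import *
c=snap('wrist','w26')"
```

```text
time: 61.5
position: [434.6, 22.7, 18.4]
tcp_rot: [[0.959, 0.285, -0.001], [0.285, -0.959, 0.0], [-0.001, -0.0, -1.0]]
contact_force: [0.8, -0.6, -0.6]
opening: 55.5
time: 62.1
position: [434.8, 22.6, 18.8]
tcp_rot: [[0.959, 0.285, 0.0], [0.285, -0.959, 0.0], [0.0, 0.0, -1.0]]
contact_force: [0.8, 0.9, 0.2]
opening: 31.8
```

View pics/w26.png

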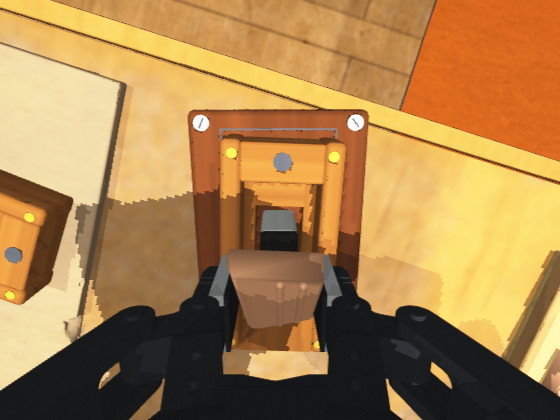

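```bash
python3 -m handwheel '[{"slide":[0,0,-0.5],"dr":[0,0,0]},{"slide":[0,0,-1],"dr":[0,0,0]},{"slide":[0,0,-2],"dr":[0,0,0]},{"slide":[0,0,-2],"dr":[0,0,0]},{"slide":[0,0,-2],"dr":[0,0,0]},{"slide":[0,0,-3],"dr":[0,0,0]},{"slide":[0,0,-3],"dr":[0,0,0]},{"slide":[0,0,-1],"dr":[0,0,0]},{"slide":[0,0,0],"dr":[0,0,0]},{"slide":[0,0,0],"dr":[0,0,0]}]'
python3 -c "
from h import *
c=snap('wrist','w27');snap('side','s27');cv2.imwrite('pics/s27z.png',cv2.resize(load('s27')['frame'][130:250,200:330],None,fx=5,fy=5,interpolation=cv2.INTER_CUBIC))"
```

```text
time: 63.15
position: [434.1, 22.4, 163.2]
tcp_rot: [[0.959, 0.285, -0.001], [0.285, -0.959, -0.0], [-0.001, 0.0, -1.0]]
contact_force: [0.8, -0.3, 0.0]
opening: 31.3
```

View pics/w27.png

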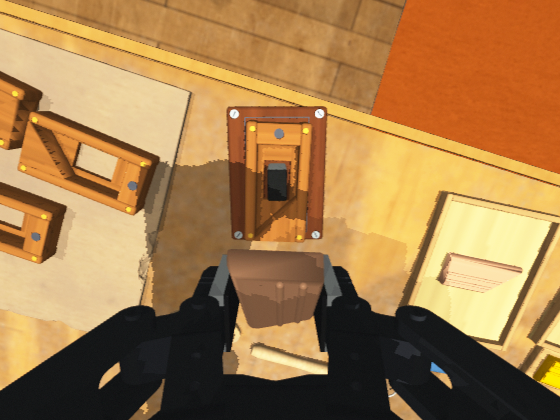

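View pics/s27z.png

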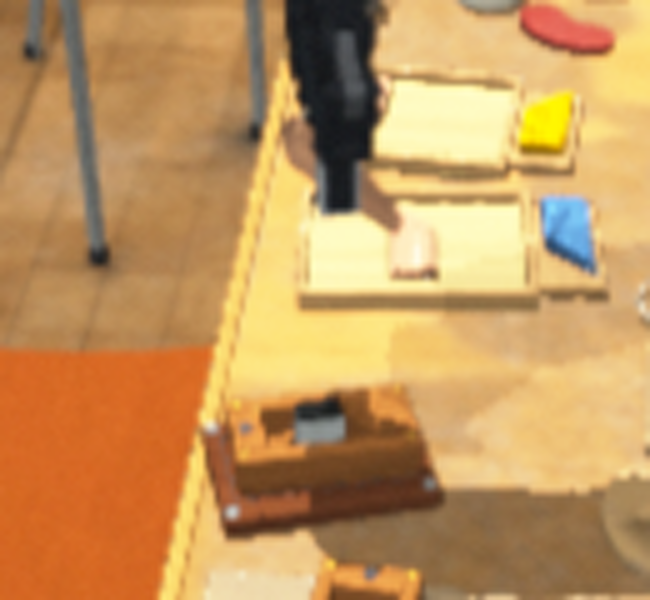

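```bash
python3 -m handwheel '[{"slide":[0,2,-2],"dr":[0,0,0]},{"slide":[0,4,-2],"dr":[0,0,0]},{"slide":[0,4,-2],"dr":[0,0,0]},{"slide":[0,4,-2],"dr":[0,0,0]},{"slide":[0,4,-2],"dr":[0,0,0]},{"slide":[0,4,0],"dr":[0,0,-0.1]},{"slide":[0,0,0],"dr":[0,0,-0.13]},{"slide":[0,0,0],"dr":[0,0,-0.13]},{"slide":[0,0,0],"dr":[0,0,-0.13]},{"slide":[0,0,0],"dr":[0,0,-0.13]}]'
python3 -m handwheel '[{"slide":[0,0,0],"dr":[0,0,-0.13]},{"slide":[0,0,0],"dr":[0,0,-0.13]},{"slide":[0,0,0],"dr":[0,0,-0.13]},{"slide":[-2,-1,0],"dr":[0,0,-0.13]},{"slide":[-4,-2,0],"dr":[0,0,-0.06]},{"slide":[-4,-2,0],"dr":[0,0,0]},{"slide":[-2,-2,0],"dr":[0,0,0]},{"slide":[0,0,0],"dr":[0,0,0]},{"slide":[0,0,0],"dr":[0,0,0]}]'
python3 -c "
from h import *
go(386.6,-349,200,85.5);print(np.round(r.sense()['q'],2))"
```

```text
time: 64.25
position: [496.8, -188.2, 262.0]
tcp_rot: [[0.61, 0.792, -0.003], [0.792, -0.61, 0.001], [-0.001, -0.003, -1.0]]
contact_force: [0.8, 1.3, -0.2]
opening: 31.0
time: 65.15
position: [411.5, -298.2, 262.6]
tcp_rot: [[0.083, 0.997, -0.001], [0.997, -0.083, 0.002], [0.002, -0.002, -1.0]]
contact_force: [0.3, 0.7, -1.4]
opening: 31.0
t 65.15 pos [ 411.5 -298.2  262.6] yaw 85.22 tilt [-0.0014  0.0017]
 slide before turn [-5.28 -2.05  6.25] ; turn dz -0.005
 slide after turn [-5.26 -2.08  6.26]
[ 0.96  0.3  -0.53  1.7   0.16  1.19  0.31]
```

Now I'll try the tilt in the air.

```bash
python3 -m handwheel '[{"slide":[0,0,0],"dr":[0,-0.1,0]},{"slide":[0,0,0],"dr":[0,-0.12,0]},{"slide":[0,0,0],"dr":[0,-0.12,0]},{"slide":[0,0,0],"dr":[0,-0.12,0]},{"slide":[0,0,0],"dr":[0,-0.12,0]},{"slide":[0,0,0],"dr":[0,0,0]},{"slide":[0,0,0],"dr":[0,0,0]}]'
python3 -c "
from h import *
s=r.sense();print(np.round(s['q'],2),np.degrees(np.arccos(-s['tcp_rot'][2][2])))
c=snap('wrist','w28');W=cloud(c);cv2.imwrite('pics/w28z.png',c['frame'])
R=np.array(s['tcp_rot']);
# plane fit on tile face
m=np.zeros(c['range_z'].shape,bool);m[288:318,255:300]=1
Q=W[m];Q=Q[np.isfinite(Q).all(1)];cc=np.median(Q,0);u,sv,v=np.linalg.svd(Q-cc);n=v[2]*np.sign(v[2][2]);print('face',cc,n,'angle',np.degrees(np.arccos(n[2])),sv/np.sqrt(len(Q)))
"
```

```text
time: 65.85
position: [413.1, -296.3, 263.0]
tcp_rot: [[0.064, 0.997, -0.044], [0.836, -0.077, -0.544], [-0.545, -0.002, -0.838]]
contact_force: [0.2, -0.6, -0.8]
opening: 31.4
[ 0.52  0.24 -0.47  1.96  0.78  1.13 -0.43] 33.056153550874505
face [ 415.9434727  -265.45880563  307.49314314] [-0.08443302 -0.1715      0.98155938] angle 11.020341219255151 [11.72616316  4.80658857  0.35367192]
```

View pics/w28z.png

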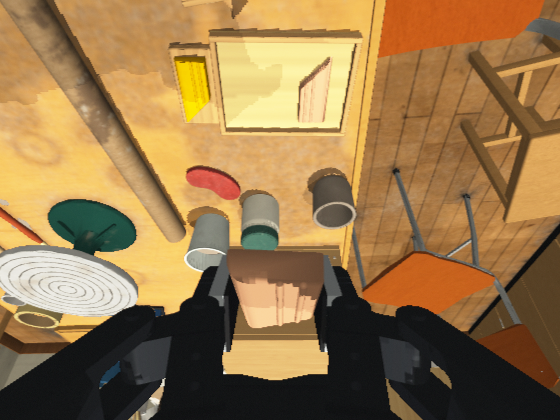

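```bash
python3 -m handwheel '[{"slide":[0,0,0],"dr":[0,-0.1,0]},{"slide":[0,0,0],"dr":[0,-0.07,0]},{"slide":[0,0,0],"dr":[0,0,0]},{"slide":[0,0,0],"dr":[0,0,0]},{"slide":[0,0,0],"dr":[0,0,0]}]'
cat > tl.py <<'E'
from h import *
import sys
s=r.sense();print(np.round(s['q'],2),np.round(s['position'],1),np.round(s['tcp_rot'],3).tolist())
f=sys.argv[1];c=snap('wrist',f);W=cloud(c)
m=np.zeros(c['range_z'].shape,bool);m[290:318,245:310]=1
Q=W[m];Q=Q[np.isfinite(Q).all(1)];cc=np.median(Q,0)
for i in range(3):
    u,sv,v=np.linalg.svd(Q-Q.mean(0),full_matrices=False);n=v[2]*np.sign(v[2][2]);d=(Q-Q.mean(0))@n;Q=Q[abs(d)<1.5]
print('face',Q.mean(0),n,'angle',np.degrees(np.arccos(n[2])),len(Q))
cv2.imwrite('pics/'+f+'z.png',cv2.resize(c['frame'][235:345,190:360],None,fx=4.5,fy=4.5,interpolation=cv2.INTER_CUBIC))
E
python3 tl.py w29
```

```text
time: 66.4
position: [411.7, -299.3, 264.1]
tcp_rot: [[0.063, 0.996, -0.057], [0.73, -0.085, -0.678], [-0.68, 0.001, -0.733]]
contact_force: [0.2, 0.1, -0.2]
opening: 31.1
[ 0.39  0.28 -0.47  2.03  0.95  1.21 -0.67] [ 411.7 -299.3  264.1] [[0.063, 0.996, -0.057], [0.73, -0.085, -0.678], [-0.68, 0.001, -0.733]]
face [ 414.82948707 -263.57324239  302.67969909] [-0.07723058 -0.00848603  0.99697714] angle 4.456109721882318 1807
```

View pics/w29z.png

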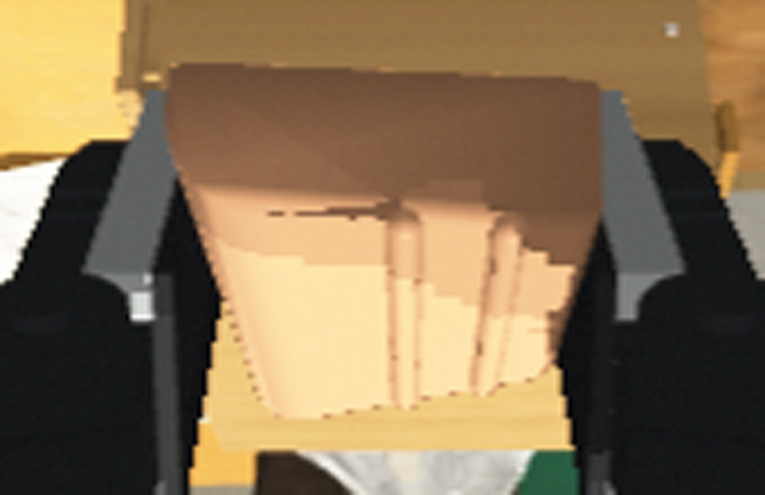

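```bash
python3 -m handwheel '[{"slide":[0,0,0],"dr":[0,0.12,0]},{"slide":[0,0,0],"dr":[0,0.12,0]},{"slide":[0,0,0],"dr":[0,0,0]},{"slide":[0,0,0],"dr":[0,0,0]},{"slide":[0,0,0],"dr":[0,0,0]}]'
python3 tl.py w30
python3 - <<'E'
from h import *
# in tool frame, from w29: square-end upper edge point
c=load('w29');T=np.array(c['T_tool_cam'])
R29=np.array([[0.063,0.996,-0.057],[0.73,-0.085,-0.678],[-0.68,0.001,-0.733]]);p29=np.array([411.7,-299.3,264.1])
n=np.array([-.077,-.0085,.997]);f0=np.array([414.83,-263.57,302.68])
def hit(u,v):
    d=c['attitude']@np.array([(u-c['cx'])/c['fx'],(v-c['cy'])/c['fy'],1.]);return c['origin']+d*((f0-c['origin'])@n)/(d@n)
e=hit(190+390/4.5,235+203/4.5);L=hit(190+275/4.5,235+415/4.5);print(e,L)
t=R29.T@n; ax=np.cross(np.array([0,1.,0]),t);ax/=np.linalg.norm(ax);ax*=np.sign(ax[0]);
E=R29.T@(e-p29); C=E-ax*32-t*6; print('tile centre in tool',C,'axis',ax,'normal',t)
np.savez('tile3.npz',C=C,ax=ax,n=t)
s=r.sense();R=np.array(s['tcp_rot']);print('C world',R@C+s['position'],'axis',R@ax,'n',R@t)
low=R@(C-ax*44-t*6)+s['position'];print('low end',low,'tip',[ (R@np.array([x,0,-28])+s['position']).round(1) for x in(-11,11)])
E
```

```text
time: 66.95
position: [411.7, -297.6, 263.3]
tcp_rot: [[0.071, 0.997, -0.041], [0.869, -0.082, -0.488], [-0.489, -0.001, -0.872]]
contact_force: [-0.0, -0.1, 0.0]
opening: 30.9
[ 0.58  0.23 -0.48  1.93  0.7   1.1  -0.33] [ 411.7 -297.6  263.3] [[0.071, 0.997, -0.041], [0.869, -0.082, -0.488], [-0.489, -0.001, -0.872]]
face [ 414.0442637  -271.96597053  309.2072759 ] [-0.09399363 -0.24063986  0.96605262] angle 14.9719065370046 1806
[ 416.99483441 -236.03097375  303.08197991] [ 398.67951244 -308.41638491  301.05032917]
tile centre in tool [  1.01695801   0.38460482 -45.33401391] axis [ 0.72279236 -0.         -0.69106527] normal [-0.689016  -0.0749725 -0.720649 ]
C world [ 414.25970397 -274.3115779   302.22297277] axis [0.07813464 0.96522335 0.24947718] n [-0.09353474 -0.24200309  0.96560067]
low end [ 411.38298845 -315.3293867   285.45237261] tip [array([ 412.3, -293.2,  293. ]), array([ 413.9, -274. ,  282.2])]
```

```bash
python3 - <<'E'
from h import *
s=r.sense();R=np.array(s['tcp_rot']);d=np.load('tile3.npz');C=R@d['C']+s['position']
D=np.array([389.6,-349.1,C[2]])-C
print('horiz',(R.T@D/10).round(2),'down per cm',(R.T@[0,0,-1]).round(3))
E
```

```text
horiz [-6.67 -1.86  3.74] down per cm [0.489 0.001 0.872]
```

```bash
python3 -m handwheel '[{"slide":[-1.67,-0.46,0.94],"dr":[0,0,0]},{"slide":[-1.67,-0.47,0.94],"dr":[0,0,0]},{"slide":[-1.67,-0.46,0.93],"dr":[0,0,0]},{"slide":[-1.66,-0.47,0.93],"dr":[0,0,0]},{"slide":[1.96,0,3.49],"dr":[0,0,0]},{"slide":[1.96,0,3.49],"dr":[0,0,0]},{"slide":[1.96,0,3.49],"dr":[0,0,0]},{"slide":[1.96,0,3.49],"dr":[0,0,0]},{"slide":[0.98,0,1.74],"dr":[0,0,0]},{"slide":[0,0,0],"dr":[0,0,0]}]'
python3 -m handwheel '[{"slide":[0,0,0],"dr":[0,0,0]},{"slide":[0,0,0],"dr":[0,0,0]}]'
python3 tl.py w31; python3 - <<'E'
from h import *
snap('side','s31');cv2.imwrite('pics/s31z.png',cv2.resize(load('s31')['frame'][90:200,210:340],None,fx=5,fy=5,interpolation=cv2.INTER_CUBIC))
s=r.sense();R=np.array(s['tcp_rot']);d=np.load('tile3.npz');C=R@d['C']+s['position']
print(C,(R.T@(np.array([389.6,-349.1,C[2]])-C)/10).round(2),'down',(R.T@[0,0,-1]).round(3))
print('low',(R@(d['C']-d['ax']*44-d['n']*6)+s['position']).round(1),'tip',(R@np.array([11,0,-28])+s['position']).round(1))
E
```

```text
time: 68.0
position: [386.5, -370.2, 80.3]
tcp_rot: [[0.065, 0.997, -0.043], [0.872, -0.078, -0.484], [-0.486, -0.006, -0.874]]
contact_force: [-0.4, 0.5, 1.0]
opening: 31.1
time: 68.2
position: [388.4, -372.4, 84.8]
tcp_rot: [[0.071, 0.997, -0.038], [0.869, -0.081, -0.487], [-0.489, 0.002, -0.872]]
contact_force: [-0.2, 0.2, 0.4]
opening: 30.9
[ 0.59  0.48 -0.3   2.18  1.13  0.71 -0.72] [ 388.4 -372.4   84.8] [[0.071, 0.997, -0.038], [0.869, -0.081, -0.487], [-0.489, 0.002, -0.872]]
face [ 390.55144614 -346.73608251  130.66474403] [-0.09602339 -0.24126619  0.96569671] angle 15.050636897819095 1808
[ 390.29426572 -349.78827123  124.02115875] [ 0.05 -0.07 -0.03] down [ 0.489 -0.002  0.872]
low [ 387.4 -390.8  107.3] tip [ 390.  -349.5  104. ]
```

View pics/s31z.png

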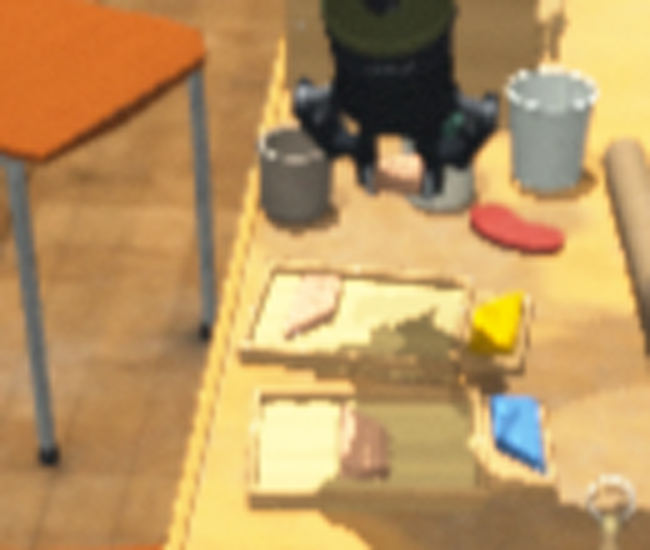

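View pics/w31.png

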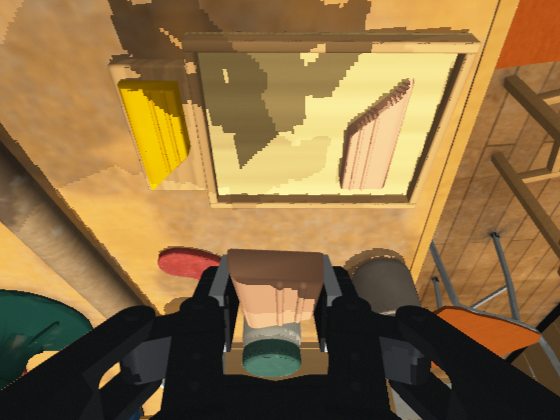

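```bash
python3 -c "
from h import *
c=load('w31');Q=np.array([onplane(c,u,v,14) for u,v in [(185,38),(480,36),(413,206),(211,207)]]);print(Q.round(1),Q.mean(0))
Q=np.array([onplane(c,u,v,17) for u,v in [(343,188),(384,188),(413,80),(345,128)]]);print(Q.round(1))"
python3 -m handwheel '[{"slide":[1.96,0,3.49],"dr":[0,0,0]},{"slide":[1.47,0,2.62],"dr":[0,0,0]},{"slide":[0.49,0,0.87],"dr":[0,0,0]},{"slide":[0,0,0],"dr":[0,0,0]},{"slide":[0,0,0],"dr":[0,0,0]}]'
```

```text
[[ 349.8 -290.2   14. ]
 [ 495.8 -301.1   14. ]
 [ 486.3 -420.4   14. ]
 [ 337.8 -409.1   14. ]] [ 417.41862121 -355.18099848   14.        ]
[[ 433.3 -395.3   17. ]
 [ 461.4 -397.6   17. ]
 [ 466.  -320.    17. ]
 [ 431.7 -347.    17. ]]
time: 68.8
position: [387.8, -372.7, 4.4]
tcp_rot: [[0.072, 0.997, -0.039], [0.869, -0.082, -0.487], [-0.489, 0.001, -0.872]]
contact_force: [1.0, 0.2, -0.2]
opening: 30.9
```

```bash
python3 -m handwheel '[{"slide":[0.44,0,0.78],"dr":[0,0,0]},{"slide":[0.24,0,0.44],"dr":[0,0,0]},{"slide":[0.12,0,0.22],"dr":[0,0,0]},{"slide":[0,0,0],"dr":[0,0,0]},{"slide":[0,0,0],"dr":[0,0,0]}]'
```

```text
time: 69.3
position: [387.4, -372.6, -12.5]
tcp_rot: [[0.072, 0.997, -0.04], [0.87, -0.082, -0.487], [-0.488, 0.0, -0.873]]
contact_force: [0.7, -0.3, -0.1]
opening: 30.9
```

```bash
python3 -m handwheel '[{"slide":[0,0,0],"dr":[0,0,0]},{"slide":[0,0,0],"dr":[0,0,0]},{"slide":[0,0,0],"dr":[0,0,0]},{"slide":[0,0,0],"dr":[0,0,0]},{"slide":[0,0,-0.5],"dr":[0,0,0]},{"slide":[0,0,-1.5],"dr":[0,0,0]},{"slide":[0,0,-3],"dr":[0,0,0]},{"slide":[0,0,-4],"dr":[0,0,0]},{"slide":[0,0,-4],"dr":[0,0,0]},{"slide":[0,0,0],"dr":[0,0,0]}]' -0.05
python3 -m handwheel '[{"slide":[0,0,-4],"dr":[0,0.1,0]},{"slide":[-2,0,0],"dr":[0,0.12,0]},{"slide":[-4,0,0],"dr":[0,0.12,0]},{"slide":[-3,0,-2],"dr":[0,0.12,0]},{"slide":[0,0,0],"dr":[0,0.05,0]},{"slide":[0,0,0],"dr":[0,0,0]},{"slide":[0,0,0],"dr":[0,0,0]}]'
python3 -c "
from h import *
c=snap('wrist','w32');s=r.sense();print(s['position'],np.round(s['tcp_rot'],3))"
```

```text
time: 70.3
position: [395.3, -306.9, 104.4]
tcp_rot: [[0.072, 0.997, -0.033], [0.87, -0.078, -0.487], [-0.488, 0.006, -0.873]]
contact_force: [0.5, -0.0, 0.3]
opening: 40.4
time: 71.0
position: [385.8, -352.9, 163.3]
tcp_rot: [[0.09, 0.996, -0.028], [0.99, -0.092, -0.107], [-0.109, -0.018, -0.994]]
contact_force: [0.0, 0.6, -1.6]
opening: 40.6
[ 386.18682053 -352.05897776  163.29952335] [[ 0.087  0.996 -0.028]
 [ 0.99  -0.09  -0.107]
 [-0.109 -0.018 -0.994]]
```

View pics/w32.png

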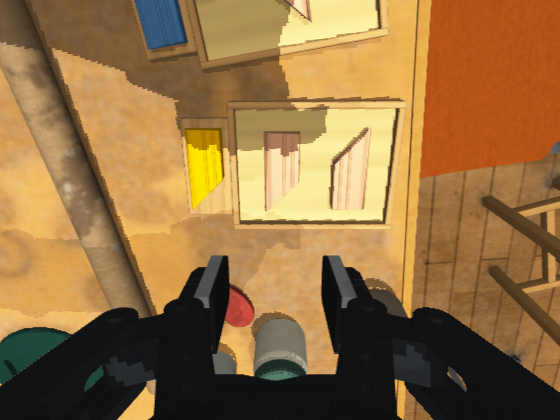

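```bash
cat >> h.py <<'E'
def level(yaw):
    from scipy.spatial.transform import Rotation as Ro
    t=np.radians(yaw);R2=np.array([[np.cos(t),np.sin(t),0],[np.sin(t),-np.cos(t),0],[0,0,-1]])
    R=np.array(r.sense()['tcp_rot']);print('dr to level',Ro.from_matrix(R.T@R2).as_rotvec().round(3))
E
python3 -c "
from h import *
c=load('w32');W=cloud(c)
for u,v in [(272,145),(292,145),(272,195),(275,180),(292,170),(340,200),(355,160),(360,140),(310,190)]: print(u,v,W[v,u].round(1))
level(85);go(442.4,22,140,16.6)"
```

```text
272 145 [ 382.3 -330.5   18.1]
292 145 [ 399.6 -331.8   19. ]
272 195 [ 377.8 -377.2   16.8]
275 180 [ 381.9 -362.9   16.9]
292 170 [ 398.  -354.5   18.2]
340 200 [ 440.1 -387.2   17.6]
355 160 [ 454.2 -350.6   16.8]
360 140 [ 458.7 -333.2   16.3]
310 190 [ 413.7 -379.6    4.9]
dr to level [-0.018  0.109 -0.002]
t 71.05 pos [ 386.2 -352.1  163.3] yaw 84.95 tilt [-0.0276 -0.1072]
 slide before turn [37.78  2.27 -1.85] ; turn dz 1.193
 slide after turn [ 16.07 -34.24   2.33]
```

Both tiles lie flat in the yellow tray, faces about 17 mm above the table as expected. I'll level the tool and fetch the last mould.

```bash
python3 -m handwheel '[{"slide":[0,0,0],"dr":[-0.018,0.109,0]},{"slide":[3,0.5,0],"dr":[0,0,0]},{"slide":[5,0.5,0],"dr":[0,0,0]},{"slide":[5,0.5,0],"dr":[0,0,0]},{"slide":[5,0.3,0],"dr":[0,0,0]},{"slide":[5,0.3,0],"dr":[0,0,0]},{"slide":[5,0.2,0],"dr":[0,0,0]},{"slide":[5,0.1,0],"dr":[0,0,0]},{"slide":[4.7,0,0],"dr":[0,0,0]},{"slide":[0,0,0],"dr":[0,0,0.12]}]' 1
python3 -m handwheel '[{"slide":[0,0,0],"dr":[0,0,0.13]},{"slide":[0,0,0],"dr":[0,0,0.13]},{"slide":[0,0,0],"dr":[0,0,0.13]},{"slide":[0,0,0],"dr":[0,0,0.13]},{"slide":[0,0,0],"dr":[0,0,0.13]},{"slide":[0,0,0],"dr":[0,0,0.13]},{"slide":[0,0,0],"dr":[0,0,0.13]},{"slide":[0,0,0],"dr":[0,0,0.13]},{"slide":[0,0,0],"dr":[0,0,0.03]},{"slide":[0,0,0],"dr":[0,0,0]}]'
python3 -c "
from h import *
go(442,21.4,-11,16.6);level(16.6);snap('wrist','w33')"
```

```text
time: 72.05
position: [443.7, 27.8, 164.2]
tcp_rot: [[0.197, 0.98, 0.003], [0.98, -0.197, 0.002], [0.002, 0.002, -1.0]]
contact_force: [0.4, -0.8, -0.2]
opening: 85.5
time: 73.05
position: [443.6, 20.3, 163.7]
tcp_rot: [[0.957, 0.291, 0.001], [0.291, -0.957, -0.001], [0.0, 0.001, -1.0]]
contact_force: [-0.3, -0.2, -0.1]
opening: 85.1
t 73.05 pos [443.6  20.3 163.7] yaw 16.9 tilt [ 0.0009 -0.0012]
 slide before turn [-0.13 -0.18 17.47] ; turn dz 0.005
 slide after turn [-0.12 -0.15 17.47]
dr to level [ 0.001 -0.001  0.005]
```

View pics/w33.png

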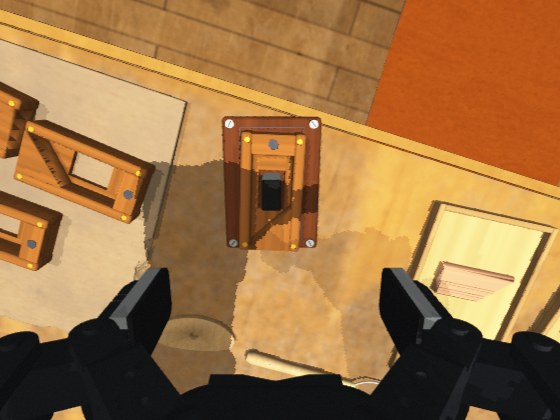

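```bash
python3 -m handwheel '[{"slide":[-0.12,-0.1,2],"dr":[0,0,0.005]},{"slide":[0,0,4],"dr":[0,0,0]},{"slide":[0,0,4],"dr":[0,0,0]},{"slide":[0,0,3],"dr":[0,0,0]},{"slide":[0,0,2],"dr":[0,0,0]},{"slide":[0,0,1.3],"dr":[0,0,0]},{"slide":[0,0,1],"dr":[0,0,0]},{"slide":[0,0,0],"dr":[0,0,0]},{"slide":[0,0,0],"dr":[0,0,0]}]'
python3 -m handwheel '[{"slide":[0,0,0],"dr":[0,0,0]},{"slide":[0,0,0],"dr":[0,0,0]},{"slide":[0,0,0],"dr":[0,0,0]},{"slide":[0,0,0],"dr":[0,0,0]},{"slide":[0,0,0],"dr":[0,0,0]},{"slide":[0,0,0],"dr":[0,0,0]}]' -1 60
python3 -m handwheel '[{"slide":[0,0,-1],"dr":[0,0,0]},{"slide":[0,0,-2],"dr":[0,0,0]},{"slide":[0,0,-2],"dr":[0,0,0]},{"slide":[0,0,-2],"dr":[0,0,0]},{"slide":[0,0,-2],"dr":[0,0,0]},{"slide":[0,0,-2],"dr":[0,0,0]},{"slide":[0,-3,0],"dr":[0,0,0]},{"slide":[0,-4,0],"dr":[0,0,0]},{"slide":[0,-4,0],"dr":[0,0,0]},{"slide":[0,0,0],"dr":[0,0,0]}]'
python3 -c "
from h import *
go(445,410,90,85.2)"
```

```text
time: 74.0
position: [443.4, 19.8, -8.8]
tcp_rot: [[0.959, 0.282, 0.002], [0.282, -0.959, -0.0], [0.001, 0.001, -1.0]]
contact_force: [0.4, 0.4, -1.4]
opening: 85.7
time: 74.6
position: [443.8, 19.7, -8.1]
tcp_rot: [[0.96, 0.281, 0.003], [0.281, -0.96, -0.0], [0.003, 0.001, -1.0]]
contact_force: [-1.1, 1.2, 8.4]
opening: 52.8
time: 75.6
position: [410.7, 130.6, 102.0]
tcp_rot: [[0.957, 0.289, 0.002], [0.289, -0.957, 0.002], [0.003, -0.002, -1.0]]
contact_force: [0.2, 0.1, -1.7]
opening: 52.7
t 75.6 pos [410.7 130.6 102. ] yaw 16.78 tilt [0.0025 0.0024]
 slide before turn [ 11.35 -25.76   1.27] ; turn dz -1.194
 slide after turn [28.13  1.08  1.2 ]
```

```bash
python3 -m handwheel '[{"slide":[0,0,0],"dr":[0,0,-0.1]},{"slide":[0,0,0],"dr":[0,0,-0.13]},{"slide":[0,0,0],"dr":[0,0,-0.13]},{"slide":[0,0,0],"dr":[0,0,-0.13]},{"slide":[0,0,0],"dr":[0,0,-0.13]},{"slide":[0,0,0],"dr":[0,0,-0.13]},{"slide":[0,0,0],"dr":[0,0,-0.13]},{"slide":[0,0,0],"dr":[0,0,-0.13]},{"slide":[0,0,0],"dr":[0,0,-0.13]},{"slide":[3,0,0],"dr":[0,0,-0.054]}]'
python3 -m handwheel '[{"slide":[4,0,0],"dr":[0,0,0]},{"slide":[5,0.3,0],"dr":[0,0,0]},{"slide":[5,0.3,0],"dr":[0,0,0]},{"slide":[5,0.4,0],"dr":[0,0,0]},{"slide":[4,0,0],"dr":[0,0,0]},{"slide":[2.1,0,1],"dr":[0,0,0]},{"slide":[0,0,3],"dr":[0,0,0]},{"slide":[0,0,3],"dr":[0,0,0]},{"slide":[0,0,0],"dr":[0,0,0]},{"slide":[0,0,0],"dr":[0,0,0]}]'
python3 -c "
from h import *
go(445,410,-12,85.2);level(85.2)"
```

```text
time: 76.6
position: [416.0, 150.1, 100.8]
tcp_rot: [[0.093, 0.996, -0.0], [0.996, -0.093, -0.005], [-0.005, 0.0, -1.0]]
contact_force: [0.9, 0.2, -1.9]
opening: 52.8
time: 77.6
position: [449.7, 403.0, 31.3]
tcp_rot: [[0.092, 0.996, 0.001], [0.996, -0.092, -0.001], [-0.001, 0.001, -1.0]]
contact_force: [0.6, 0.8, -1.4]
opening: 52.6
t 77.6 pos [449.7 403.   31.3] yaw 84.73 tilt [ 0.0009 -0.0012]
 slide before turn [ 0.66 -0.53  4.33] ; turn dz -0.008
 slide after turn [ 0.66 -0.52  4.33]
dr to level [ 0.001  0.001 -0.008]
```

```bash
python3 -m handwheel '[{"slide":[0.85,-0.5,1],"dr":[0,0,0]},{"slide":[0,0,2],"dr":[0,0,0]},{"slide":[0,0,0.8],"dr":[0,0,0]},{"slide":[0,0,0.4],"dr":[0,0,0]},{"slide":[0,0,0.1],"dr":[0,0,0]},{"slide":[0,0,0],"dr":[0,0,0]},{"slide":[0,0,0],"dr":[0,0,0]}]'
```

```text
time: 78.3
position: [445.7, 412.8, -11.6]
tcp_rot: [[0.092, 0.996, 0.002], [0.996, -0.092, 0.0], [0.0, 0.002, -1.0]]
contact_force: [0.3, 0.1, -1.6]
opening: 52.8
```

```bash
python3 -m handwheel '[{"slide":[0,0,0.05],"dr":[0,0,0]},{"slide":[0,0,0],"dr":[0,0,0]}]'
python3 -m handwheel '[{"slide":[0,0,0],"dr":[0,0,0]},{"slide":[0,0,0],"dr":[0,0,0]},{"slide":[0,0,0],"dr":[0,0,0]},{"slide":[0,0,0],"dr":[0,0,0]},{"slide":[0,0,-1],"dr":[0,0,0]},{"slide":[0,0,-3],"dr":[0,0,0]},{"slide":[0,0,-4],"dr":[0,0,0]},{"slide":[0,0,-4],"dr":[0,0,0]},{"slide":[-3,0,-4],"dr":[0,0,0]},{"slide":[-4,0,-4],"dr":[0,0,0]}]' 1
python3 -m handwheel '[{"slide":[-4,0,-4],"dr":[0,0,0]},{"slide":[-4,0,-2],"dr":[0,0,0]},{"slide":[-3,0,0],"dr":[0,0,0]},{"slide":[0,0,0],"dr":[0,0,0]},{"slide":[0,0,0],"dr":[0,0,0]}]'
python3 -c "
from h import *
c=snap('wrist','w34');s=r.sense();print(s['time'],s['position']);W=cloud(c)
c=snap('side','s34');cv2.imwrite('pics/s34z.png',cv2.resize(c['frame'][130:360,195:355],None,fx=2.6,fy=2.6,interpolation=cv2.INTER_CUBIC))"
```

```text
time: 78.5
position: [445.7, 412.7, -12.2]
tcp_rot: [[0.092, 0.996, 0.002], [0.996, -0.092, 0.0], [0.0, 0.002, -1.0]]
contact_force: [-0.1, -1.0, 2.0]
opening: 53.0
time: 79.5
position: [438.5, 348.5, 185.3]
tcp_rot: [[0.089, 0.996, 0.002], [0.996, -0.089, 0.002], [0.002, 0.002, -1.0]]
contact_force: [0.9, -0.1, 0.5]
opening: 85.1
time: 80.0
position: [429.5, 242.2, 238.8]
tcp_rot: [[0.093, 0.996, 0.003], [0.996, -0.093, -0.0], [-0.0, 0.003, -1.0]]
contact_force: [0.1, 0.2, -0.1]
opening: 85.5
80.05 [429.27475772 243.22956075 238.55309409]
```

View pics/w34.png

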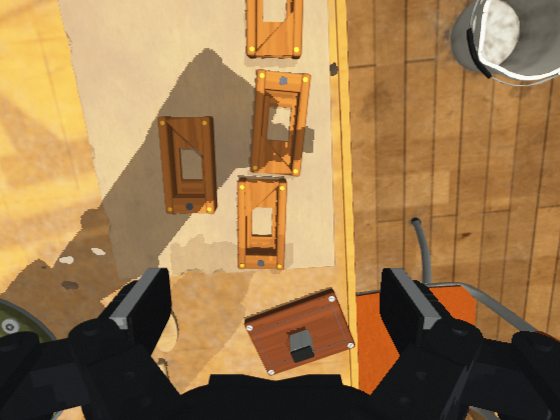

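View pics/s34z.png

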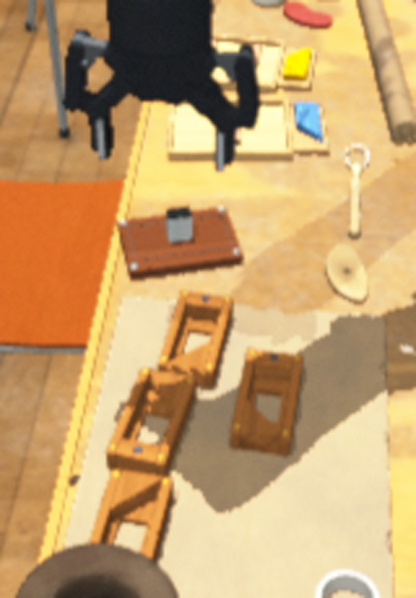

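```bash
python3 -c "
from h import *
c=load('w34');W=cloud(c)
def med(u,v): return np.nanmedian(W[v-1:v+2,u-1:u+2].reshape(-1,3),0).round(1)
for n,L in dict(m1=[(242,188),(282,188),(279,263),(241,264)],m2=[(262,77),(305,81),(295,170),(256,165)],m4=[(166,124),(206,125),(210,206),(171,208)],m3=[(252,20),(297,20),(252,48),(296,50)]).items():
    print(n,[med(*p).tolist() for p in L])
"
```

```text
m1 [[393.0, 230.8, 36.0], [435.9, 226.8, 36.0], [424.8, 139.5, 35.7], [381.3, 142.1, 36.0]]
m2 [[426.0, 340.6, 35.5], [468.0, 332.9, 35.5], [451.3, 244.9, 36.0], [410.6, 254.2, 35.7]]
m4 [[322.5, 304.7, 33.1], [364.2, 299.9, 35.5], [355.8, 213.9, 35.5], [313.0, 215.7, 35.4]]
m3 [[421.7, 392.2, 35.4], [464.2, 388.1, 35.8], [419.1, 367.6, 36.0], [461.2, 362.0, 35.7]]
```

All rims read 36 mm, so every mould is flat. m1 has been knocked from (436,172) to about (409,185), but it is still flat on the board. Last look at the trays.

```bash
python3 -m handwheel '[{"slide":[-3,0,-3],"dr":[0,0,0]},{"slide":[-5,0,-3],"dr":[0,0,0]},{"slide":[-5,0,-3],"dr":[0,0,0]},{"slide":[-5,0,0],"dr":[0,0,0]},{"slide":[-5,0,0],"dr":[0,0,0]},{"slide":[-5,0.5,0],"dr":[0,0,0]},{"slide":[-5,0.5,0],"dr":[0,0,0]},{"slide":[-5,0.5,0],"dr":[0,0,0]},{"slide":[-5,0.5,0],"dr":[0,0,0]},{"slide":[-5,0.5,0],"dr":[0,0,0]}]'
python3 -m handwheel '[{"slide":[-5,0.5,0],"dr":[0,0,0]},{"slide":[-4,0.5,0],"dr":[0,0,0]},{"slide":[0,0,0],"dr":[0,0,0]},{"slide":[0,0,0],"dr":[0,0,0]}]'
python3 -c "
from h import *
c=snap('wrist','w35');s=r.sense();print(s['time'],s['position'])
c=snap('side','s35');cv2.imwrite('pics/s35z.png',cv2.resize(c['frame'][130:360,195:355],None,fx=2.6,fy=2.6,interpolation=cv2.INTER_CUBIC))"
```

```text
time: 81.1
position: [412.3, -223.0, 319.6]
tcp_rot: [[0.089, 0.996, 0.002], [0.996, -0.089, -0.0], [0.0, 0.002, -1.0]]
contact_force: [1.4, 0.5, 0.1]
opening: 85.2
time: 81.5
position: [414.1, -311.9, 318.8]
tcp_rot: [[0.091, 0.996, 0.001], [0.996, -0.091, 0.002], [0.002, 0.001, -1.0]]
contact_force: [0.6, 0.8, -0.0]
opening: 85.5
81.55 [ 414.32507229 -310.79523053  319.21249419]
```

View pics/w35.png

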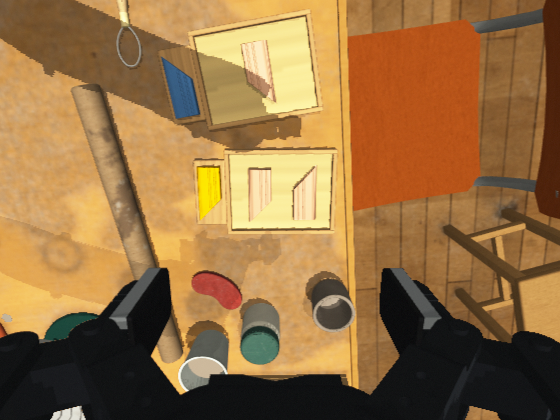

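View pics/s35z.png

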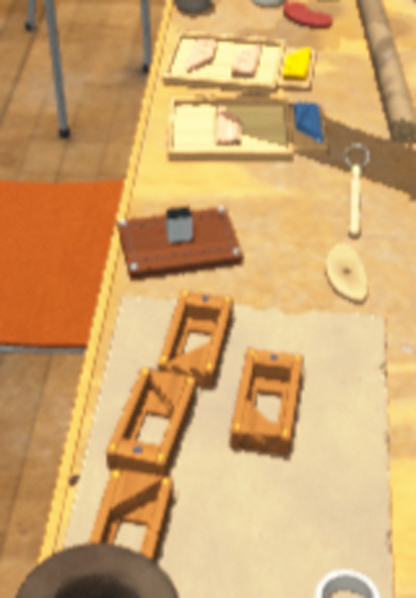

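Two right-hand tiles lie in the yellow tray, at (260,193) and (305,193), and one left-hand tile in the blue tray at (257,70). All are flat and face up. The side view shows all four moulds empty and upright on the board and the stand clear. Handing in.

```bash
python3 -c "
from h import *
c=load('w35');W=cloud(c)
for u,v in [(252,50),(262,80),(255,185),(265,205),(300,205),(310,180),(230,100),(280,190)]: print((u,v),np.nanmedian(W[v-1:v+2,u-1:u+2].reshape(-1,3),0).round(1))
r.close_job()"
```

```text
(252, 50) [ 398.4 -173.8   16.8]
(262, 80) [ 407.1 -209.2   16.5]
(255, 185) [ 383.9 -342.5   16.3]
(265, 205) [ 394.9 -371.5   16.9]
(300, 205) [ 443.  -375.9   16.7]
(310, 180) [ 459.1 -342.3   16.7]
(230, 100) [ 362.8 -229.2    4.7]
(280, 190) [ 417.3 -354.8    4.3]
the job is handed in; nothing more can be done
```

The job is handed in at about 82 s of 210. All three full moulds were pushed out on the stand: the two right-hand tiles are in the yellow tray and the left-hand tile is in the blue tray. The fourth mould was empty from the start and I left it alone. I handed in without a verdict.

**Last checks:**
- **Tiles:** their faces are 16.3–16.9 mm above the table, where 17 mm is expected. The tray floors read 4.3–4.7 mm against 5 mm. All three tiles are flat, face up and apart from each other.
- **Moulds:** every rim reads 35–36 mm, apart from one 33 mm spot at a corner of the mould I did not touch, so all four stand flat on the board. The stand is clear.

**What went wrong or disagreed:**
- **Fingertip position:** the fingertips are about 28–32 mm behind the reported TCP (45 mm when open), not at it. My first grip closed above the mould and missed it; I measured the offset from depth and corrected for it.
- **Tipped tile:** the third tile tipped about 45° on the post. I gripped it as it lay and tilted the tool to release it at about 15°, with its lower end a few millimetres above the tray floor. It settled flat.
- **Knocked mould:** one of the emptied moulds was moved about 3 cm while I was away from it. It stayed flat on the board, so I left it there.

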